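Sort the checked specimen jars: passed ones filed into the rack, rejects into the tray

ROBOT

A 6-joint arm with a two-finger parallel gripper is mounted at the origin on the work surface. World frame = base frame: x ahead of the robot, y to its left, z up, the work surface at z = 0. Lengths are in m, angles in degrees, forces in N, time in s.
With the tool pointing down it reaches from about 0.35 to 0.875 m from the base axis. Payload 4.2 kg.
Tool frame: the origin (TCP) lies between the finger pads; the fingertips stand 19 mm ahead of it and the grasp point (between the pads) is the TCP; z points along the fingers, y is the line along which they close (so a half turn about z gives the same grasp; the last joint's range is limited). The gripper opens to 87 mm and grips with 3 to 60 N. Pads are 19 mm wide; open, the fingers measure 117 mm over their backs; the gripper's body (75 mm by 190 mm) begins 51 mm behind the grasp point.
Start: joints at [87.353, 22.042, 0.453, 0, -68.411, -14.817], TCP at [0.188, 0.596, 0.242] pointing down, gripper open.
Joint ranges: [-179.83, 179.83], [-69.29, 118.12], [-61.27, 80.66], [-181.25, 117.63], [-171.15, -9.14], [-177.46, 177.46]. Speed limits (degrees/s): [159.86, 159.86, 180, 180, 180, 180].

INTERFACE

Orientations are given as a 3x3 rotation matrix whose columns are the frame's x, y, z axes.
In Python, from station import r gives the robot as it stands.
- The arm moves only by the tool drive_tool, never from a script. Its argument "steps" is one flat list of numbers, 7 for each row, row after row: the turn, a rotation vector about the tool's x, y, z in rad, then the shift along the tool's x, y, z in m, then the opening, from 0 (shut) to 1 (fully open). A call has 1 to 10 rows; each row shifts and turns the commanded pose from where the row before left it, along the tool's axes as they then stand; what a row does not reach is not made up. A row lasts 1/12 s, in which the tool goes at most 41.7 mm and 7.16 degrees, less where a joint would pass 70% of its speed; a pose out of reach is approached as far as the arm can. A call is refused whole if a number of a shift passes 0.0417 or a number of a turn 0.125, either way. A call with a gripper value outside its range is refused whole. The fingers move at their own pace and stop on an object; the grip force is fixed at half the most. Time passes only in rows, so rows that do not move let the fingers close. It gives the time, the measured TCP pose, the force, the opening and the grip force at its end, in the units of the state.
- r.sense(): the state, without advancing time (a new reading comes with each control period).
- r.capture(name): name is "scene" or "top" or "wrist"; returns the picture (420x560x3 uint8, blue, green, red); there is no depth.
- r.camera_params(name): a dict with "camera_matrix" (3x3 intrinsics, pixels), "k1" (the pictures are not rectified: a ray, as slopes to the right and down, at radius r is drawn at 1 + k1 r^2 times it, then the intrinsics apply), "extrinsics" (4x4, takes a point from world to camera coordinates). Camera axes: x right, y down, z forward; pixel columns grow to the right and rows downward; lengths in m; the calibration is good to about 2 mm. A picture is of the moment at which its call begins: read the wrist's pose just before it. camera_params takes no time and is no camera call; for the wrist camera it gives the pose at the moment of the call.
- r.finish_job(): hands the job in; it is judged then, once.
The state is a dict: "time_s": time; "joints": joint angles; "joint_velocities": joint speeds; "effort": joint torques, N m; "tcp_pos": TCP position; "ee_rot": TCP orientation; "wrist_force": force on the tool from outside, world axes, zero at the start; "moment": the same for the moment, N m; "gripper_width": opening from 0.0 (shut) to 1.0 (fully open); "gripper_force": force on a finger pad.
Only numpy, scipy, OpenCV 4.12 (cv2) and the standard library are available. Lean on these libraries where they do the work, as an engineer would, in place of code of your own. Each camera call takes 0.05 s, during which the arm holds its last target. There are 200 camera calls.

TASK

The specimen jars on the bench have been inspected: draw the rack's slide bar right back, stand each jar with a round green sticker upright on the rack's apron and push it into the lane, so that all of them stand in single file between the rails under the clear cover, then slide the bar fully home behind the last one. Stand each jar with an oblong red sticker upright in the reject tray, one to a compartment, at whatever point suits you. Leave the other things on the bench where they are.

Things in the scene. Friction and masses are not known exactly. Their poses are not given: they have to be found in the camera images.
- rack: metal jar rack, fixed. Origin at bench level on the lane axis, below the slide bar; x along the lane, inwards; y left, z up. Base plate 3 mm thick, x = -80 to +228 mm, 118 mm wide; jars stand on it. Guide rails 54 mm apart inside, tops at z = 19 mm, from x = -6 to the end stop at +220 mm: room for four jars. Bar guide block each side at x = 0: |y| = 32 to 42 mm, 14 mm long, to z = 41 mm
- lane_mouth (a point): centre of the rack's loading apron, on the base plate (z = 3 mm), 45 mm in front of the bar on the lane's centre line; axes as the rack's. Here the rails flare outwards, from 54 mm apart at x = -6 mm of the rack to about 94 mm at x = -74 mm; tops at z = 19 mm
- lane_cover (a point): middle of the front edge of the clear flat cover over the lane, at its upper face: x = 28 mm, z = 62 mm in the rack's frame. The cover is 4 mm thick and 76 mm wide, runs from here to x = 224 mm and stands on four 6 mm posts outside the rails; a standing jar passes under it with 5 mm to spare
- bar_knob (a point): gripping point of the bar's upright black knob, 14 mm in diameter, from z = 28 to 66 mm over the bench; this point at z = 54 mm. It moves with the bar, outside the lane on its right: in the rack's frame x = 0 and y = -60 mm with the bar home, -130 mm fully drawn
- bar (a joint): travel (m) of the 8 mm round slide bar that closes the lane, its axis 30 mm over the bench: 0 = home, tip in the far guide block; grows as drawn to the rack's -y; 0.070 = fully drawn, lane free. Moves with about 2 N, stays where left; starts within 12 mm of home. To pass behind a jar, the jar's centre must be at least 28 mm past the bar (rack +x)
- tray: grey plastic reject tray, fixed to the bench, 132 by 132 mm, 24 mm tall, open on top, with 2 by 2 square compartments 60 mm wide: compartment centres at +-32 mm in x and y from the origin; floor 4 mm over the bench. Origin at the centre of its underside, x and y along its sides
- pass_1: screw-top jar, upright cylinder 48 mm in diameter and 50 mm tall, about 90 g, bottom-heavy, amber brown with a white lid and a white paper band; on the middle of its lid a round green sticker, 29 mm across: passed. Loose, standing on the bench or, if this jar is not there this time, absent (None). Origin at the centre of its underside, z up along its axis
- pass_2: screw-top jar, upright cylinder 48 mm in diameter and 50 mm tall, about 90 g, bottom-heavy, amber brown with a white lid and a white paper band; on the middle of its lid a round green sticker, 29 mm across: passed. Loose, standing on the bench or, if this jar is not there this time, absent (None). Origin at the centre of its underside, z up along its axis
- pass_3: screw-top jar, upright cylinder 48 mm in diameter and 50 mm tall, about 90 g, bottom-heavy, amber brown with a white lid and a white paper band; on the middle of its lid a round green sticker, 29 mm across: passed. Loose, standing on the bench or, if this jar is not there this time, absent (None). Origin at the centre of its underside, z up along its axis
- pass_4: screw-top jar, upright cylinder 48 mm in diameter and 50 mm tall, about 90 g, bottom-heavy, amber brown with a white lid and a white paper band; on the middle of its lid a round green sticker, 29 mm across: passed. Loose, standing on the bench or, if this jar is not there this time, absent (None). Origin at the centre of its underside, z up along its axis
- reject_1: screw-top jar, upright cylinder 48 mm in diameter and 50 mm tall, about 90 g, bottom-heavy, amber brown with a white lid and a white paper band; on the middle of its lid a red oblong sticker, 42 by 14 mm, right across it: rejected. Loose, standing on the bench or, if this jar is not there this time, absent (None). Origin at the centre of its underside, z up along its axis
- reject_2: screw-top jar, upright cylinder 48 mm in diameter and 50 mm tall, about 90 g, bottom-heavy, amber brown with a white lid and a white paper band; on the middle of its lid a red oblong sticker, 42 by 14 mm, right across it: rejected. Loose, standing on the bench or, if this jar is not there this time, absent (None). Origin at the centre of its underside, z up along its axis
- reject_3: screw-top jar, upright cylinder 48 mm in diameter and 50 mm tall, about 90 g, bottom-heavy, amber brown with a white lid and a white paper band; on the middle of its lid a red oblong sticker, 42 by 14 mm, right across it: rejected. Loose, standing on the bench or, if this jar is not there this time, absent (None). Origin at the centre of its underside, z up along its axis
- tealight: unlit tealight in an aluminium cup, 38 mm across, 15 mm tall, loose bystander among the jars; origin at its underside, z up
- matchbox: matchbox 53 by 36 by 15 mm, loose bystander among the jars; origin at its underside, z up
- beaker: glass beaker 70 mm across, 90 mm tall, loose bystander behind the jars; origin at its underside, z up
- bottle: amber reagent bottle 56 mm across, 110 mm tall, loose bystander behind the jars; origin at its underside, z up
- scissors: small steel scissors lying flat, about 120 mm long, 6 mm thick, loose bystander behind the jars; origin at its underside, z up
Things that resemble listed ones, but are neither listed nor needed, are in the scene too. What is shaped like the reject_3 but purple is not meant. Leave any blue or yellow look-alike of the pass_3 alone.

How it is judged (in metres and radians):
On the way, in this order (a step that is already met when the one before it is completed fails the run):
1. the slide bar is drawn right back, clear of the lane (value of joint bar above 0.065 m), for 0.2 s.
2. with the bar still drawn, all passed jars stand in the lane past the bar (value of joint bar above 0.06 m and x of pass_1 in the frame of rack between 0.025 and 0.22 m and y of pass_1 in the frame of rack between -0.015 and 0.015 m and z of each of pass_1, pass_2, pass_3, pass_4 in the frame of rack below 0.012 m and angle between each of pass_1, pass_2, pass_3, pass_4's own z axis and vertical below 0.15 rad and x of pass_2 in the frame of rack between 0.025 and 0.22 m and y of pass_2 in the frame of rack between -0.015 and 0.015 m and x of pass_3 in the frame of rack between 0.025 and 0.22 m and y of pass_3 in the frame of rack between -0.015 and 0.015 m and x of pass_4 in the frame of rack between 0.025 and 0.22 m and y of pass_4 in the frame of rack between -0.015 and 0.015 m), for 0.2 s.
3. the bar is slid home behind them (value of joint bar below 0.006 m), for 0.2 s.
At the end, for the whole second after the job is handed in: Every passed jar that is present stands upright (within 0.15 rad) on the rack's base between the rails with its centre at least 25 mm past the bar; every reject jar that is present stands upright on the floor of a tray compartment; the bar is home to within 6 mm; all jars at rest and nothing held (x of pass_1 in the frame of rack between 0.025 and 0.22 m and y of pass_1 in the frame of rack between -0.015 and 0.015 m and z of each of pass_1, pass_2, pass_3, pass_4 in the frame of rack below 0.012 m and angle between each of pass_1, pass_2, pass_3, pass_4, reject_1, reject_2, reject_3's own z axis and vertical below 0.15 rad and x of pass_2 in the frame of rack between 0.025 and 0.22 m and y of pass_2 in the frame of rack between -0.015 and 0.015 m and x of pass_3 in the frame of rack between 0.025 and 0.22 m and y of pass_3 in the frame of rack between -0.015 and 0.015 m and x of pass_4 in the frame of rack between 0.025 and 0.22 m and y of pass_4 in the frame of rack between -0.015 and 0.015 m and x of reject_1 in the frame of tray between -0.062 and 0.062 m and y of reject_1 in the frame of tray between -0.062 and 0.062 m and z of each of reject_1, reject_2, reject_3 in the frame of tray below 0.012 m and x of reject_2 in the frame of tray between -0.062 and 0.062 m and y of reject_2 in the frame of tray between -0.062 and 0.062 m and x of reject_3 in the frame of tray between -0.062 and 0.062 m and y of reject_3 in the frame of tray between -0.062 and 0.062 m and value of joint bar below 0.006 m and linear speed of each of pass_1, pass_2, pass_3, pass_4, reject_1, reject_2, reject_3 below 0.02 m/s); the robot touches nothing.
It fails at once if a bystander (tealight, matchbox, beaker, bottle or scissors) is moved more than 6 cm (distance of any of tealight, matchbox, beaker, bottle, scissors from where it was at the start of the episode above 0.06 m).
Of pass_1, pass_2, pass_3, pass_4 only 3 to 4 are there at a start; the rules pass over those that are not, and their reading is None.
Of reject_1, reject_2, reject_3 only 1 to 2 are there at a start; the rules pass over those that are not, and their reading is None.
At some moment in a run one of pass_1, pass_2, pass_3, pass_4, reject_1, reject_2, reject_3 may be knocked a few centimetres aside while the robot is not near it.
Once in a run the grip may slacken for a moment while it holds something.
It also fails if it takes over 210 s, if anything falls off the work surface, if the arm or the gripper's body presses on something with over 40 N, if the wrist force passes 120 N, or if a joint passes its speed limit or range.

## Working session

There is one attempt and no reset: what is moved stays moved. The work goes in short steps, Python scripts to look and compute and a tool call to move; the robot and the scene stay as the last step left them, time stands still between calls to the robot, and variables do not carry over. Pictures are saved under pics/ and viewed, at most 14 in all, crops included, and the job is handed in when it is done.

Besides the shell and the picture viewer there is one more tool, called after ">>>" by a JSON object that holds its "fn" and its "kwargs". drive_tool: Moves the arm, as the interface text tells. Its arguments: {"type":"object","properties":{"steps":{"type":"array"}},"required":["steps"]}

```bash
ls; mkdir -p pics; python3 - <<'E'
from station import r
import cv2,json
s=r.sense();print(s)
for n in("scene","top"):
    im=r.capture(n);cv2.imwrite(f"pics/{n}0.png",im)
    p=r.camera_params(n);print(n,p)
E
```

```text
pics
{'time_s': 0.0, 'joints': array([ 8.73539070e+01,  2.20901750e+01,  3.78471154e-01, -2.85442745e-02,
       -6.84127276e+01, -1.48172790e+01]), 'joint_velocities': array([-0.00540421,  0.02742404,  0.01968874, -0.01774559, -0.09898611,
       -0.00432158]), 'effort': array([ 8.84130459e-04, -3.90671754e+01,  1.87402368e+01,  4.21970084e+00,
        1.09022786e-02, -1.92387556e-04]), 'tcp_pos': array([0.1873656 , 0.59564692, 0.24045797]), 'ee_rot': array([[ 9.53853849e-01, -3.00270742e-01, -5.63013352e-04],
       [-3.00271250e-01, -9.53851436e-01, -2.14799183e-03],
       [ 1.07948007e-04,  2.21792700e-03, -9.99997535e-01]]), 'wrist_force': array([ 0.29829785, -0.08024997,  0.02138458]), 'moment': array([ 0.00620403, -0.00829793, -0.01716289]), 'gripper_force': 0.0, 'gripper_width': 0.9985807624799108}
scene {'camera_matrix': array([[434.72499462,   0.        , 279.75447039],
       [  0.        , 434.72499462, 208.83052922],
       [  0.        ,   0.        ,   1.        ]]), 'k1': -0.07050839708816803, 'extrinsics': array([[-0.77935328,  0.62657791,  0.00293089,  0.46453227],
       [ 0.4238015 ,  0.5305687 , -0.73409069, -0.18829318],
       [-0.46152005, -0.57087387, -0.67904511,  1.19987253],
       [ 0.        ,  0.        ,  0.        ,  1.        ]])}
top {'camera_matrix': array([[393.47354966,   0.        , 277.96440563],
       [  0.        , 393.47354966, 209.93547961],
       [  0.        ,   0.        ,   1.        ]]), 'k1': -0.0438896387478455, 'extrinsics': array([[-0.02842268, -0.99958954, -0.0035908 , -0.01058198],
       [-0.97313975,  0.02849124, -0.22844533,  0.58342919],
       [ 0.22845387, -0.00299868, -0.97355012,  0.7768935 ],
       [ 0.        ,  0.        ,  0.        ,  1.        ]])}
```

View pics/scene0.png

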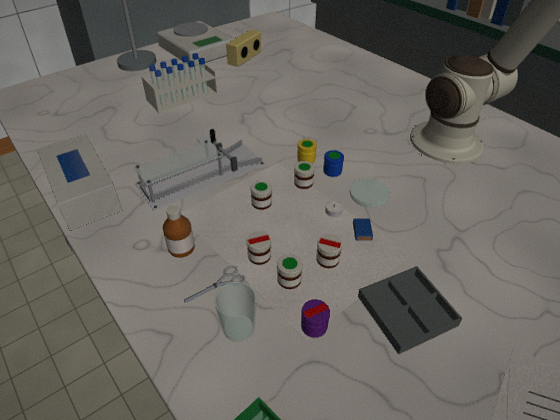

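View pics/top0.png

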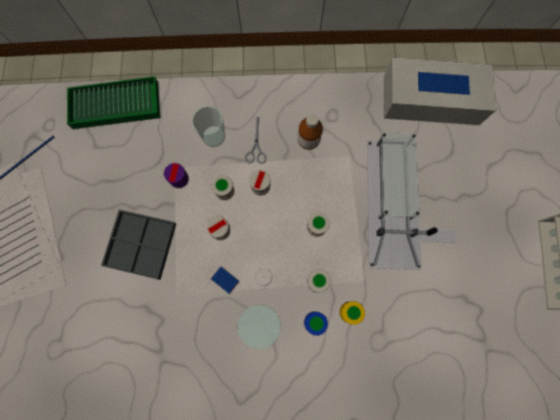

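The top view shows green round stickers on white lids at (222,186), (318,223) and (319,281), which are the pass jars. Red oblong stickers on white lids are at (260,181) and (218,228), which are the rejects. Look-alikes to leave alone: purple with red at (176,175), blue with green at (316,323), yellow with green at (353,313). The rack is around (395,200) with its lane running up the image (world +x), and the knob is at (432,232). The tray is at (139,244).

```bash
cat > h.py <<'E'
import numpy as np,cv2
from station import r
def ray(p,uv):
    K=p["camera_matrix"];E=p["extrinsics"];uv=np.float64(uv).reshape(-1,1,2)
    n=cv2.undistortPoints(uv,K,np.array([p["k1"],0,0,0.]),criteria=(3,50,1e-10)) if False else cv2.undistortPoints(uv,K,np.array([p["k1"],0,0,0.]))
    n=n.reshape(-1,2);d=np.c_[n,np.ones(len(n))]@E[:3,:3]
    return -E[:3,:3].T@E[:3,3],d
def plane(p,uv,z):
    o,d=ray(p,uv);return o+d*((z-o[2])/d[:,2])[:,None]
def proj(p,X):
    E=p["extrinsics"];c=np.atleast_2d(X)@E[:3,:3].T+E[:3,3];n=c[:,:2]/c[:,2:]
    n=n*(1+p["k1"]*(n**2).sum(1))[:,None];K=p["camera_matrix"]
    return n*[K[0,0],K[1,1]]+K[:2,2]
def blobs(im,col,amin=25):
    h=cv2.cvtColor(im,cv2.COLOR_BGR2HSV);H,S,V=cv2.split(h)
    m=((S>130)&(V>50)&(((H>45)&(H<80)) if col=="g" else ((H<8)|(H>172)))).astype(np.uint8)
    n,l,st,c=cv2.connectedComponentsWithStats(m)
    return [(c[i],st[i,4]) for i in range(1,n) if st[i,4]>=amin]
E
python3 - <<'E'
from h import *
np.set_printoptions(precision=4,suppress=True)
im=cv2.imread("pics/top0.png");p=r.camera_params("top")
for k in "gr":
    for c,a in blobs(im,k):print(k,c,a,plane(p,c,.05)[0])
s=cv2.imread("pics/scene0.png");ps=r.camera_params("scene")
for k in "gr":
    for c,a in blobs(s,k):print("s",k,c,a,plane(ps,c,.05)[0])
cv2.imwrite("pics/rack.png",cv2.resize(im[120:280,360:470],None,fx=3.7,fy=3.7,interpolation=2))
cv2.imwrite("pics/tray.png",cv2.resize(im[160:290,90:280],None,fx=4,fy=4,interpolation=2))
E
```

```text
g [128.9589 106.8431] 682 [0.8474 0.3173 0.05  ]
g [221.2391 184.3913] 92 [0.6492 0.0973 0.05  ]
g [318.5   222.098] 102 [ 0.5572 -0.1149  0.05  ]
g [318.9655 280.1983] 116 [ 0.4325 -0.1095  0.05  ]
g [353.5 312.5] 120 [ 0.3641 -0.1778  0.05  ]
g [316.218  323.0827] 133 [ 0.3453 -0.0994  0.05  ]
r [173.4943 171.908 ] 87 [0.6818 0.2053 0.05  ]
r [259.1485 179.4851] 101 [0.6581 0.0126 0.05  ]
r [216.7664 225.8692] 107 [0.5553 0.1066 0.05  ]
s g [307.  143.5] 52 [ 0.3639 -0.1788  0.05  ]
s g [333.8621 155.0345] 58 [ 0.3453 -0.1004  0.05  ]
s g [304.125  166.4464] 56 [ 0.4328 -0.111   0.05  ]
s g [260.7727 186.1818] 66 [ 0.5571 -0.1167  0.05  ]
s g [289.5 263. ] 126 [0.6499 0.0957 0.05  ]
s g [253.6605 410.9321] 324 [0.8654 0.2754 0.05  ]
s r [258.4286 239.1429] 105 [0.6586 0.0105 0.05  ]
s r [329.5047 242.6168] 107 [0.5556 0.1049 0.05  ]
s r [315.2303 310.1697] 165 [0.6824 0.2033 0.05  ]
```

View pics/rack.png

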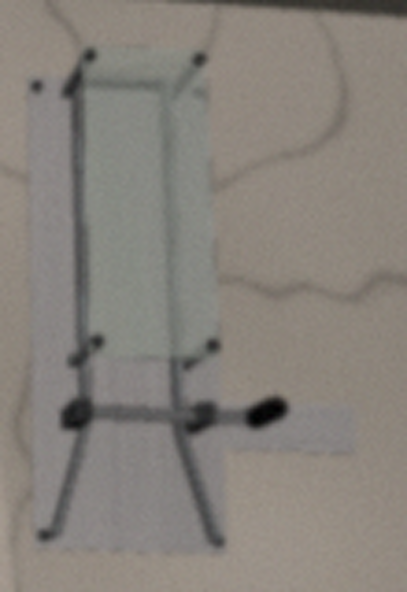

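View pics/tray.png

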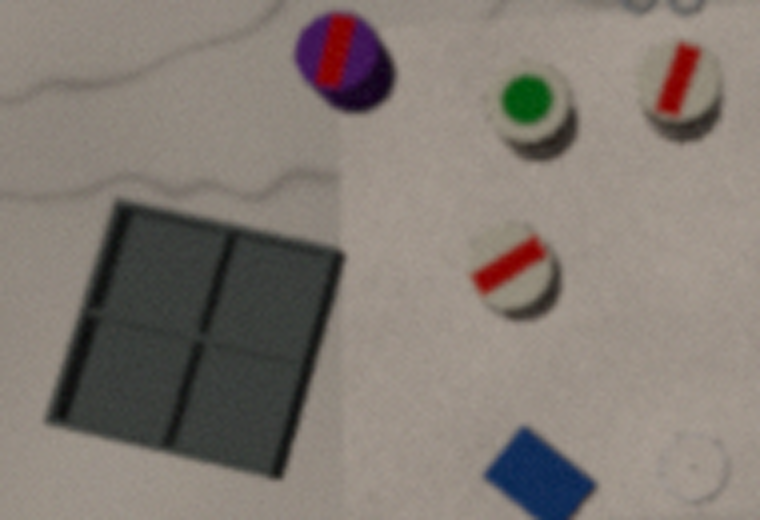

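The crops show the rack's base corners, flared rail ends at (43,535) and (219,541), and the knob at about (270,411). The tray rim corners are at (118,200), (345,252), (280,478) and (47,422). All the stickers match the description. Next I fit the poses.

```bash
python3 - <<'E'
from h import *
np.set_printoptions(precision=4,suppress=True)
p=r.camera_params("top")
def fit(L,W):
    L=np.array(L);W=np.array(W);a=L-L.mean(0);b=W-W.mean(0)
    th=np.arctan2((a[:,0]*b[:,1]-a[:,1]*b[:,0]).sum(),(a*b).sum());c,s=np.cos(th),np.sin(th);R=np.array([[c,-s],[s,c]])
    t=W.mean(0)-R@L.mean(0);print("th",np.degrees(th),"t",t,"res mm",(1e3*((W-t)@R-L)).round(1).tolist());return R,t
def wp(q,z,s,o): return plane(p,np.array(q)/s+np.array(o)-.36,z)[0,:2]
s=3.7;o=(360,120)
P=[((35,550),.003,(-.08,.059)),((227,550),.003,(-.08,-.059)),((28,80),.003,(.228,.059)),((43,535),.019,(-.074,.047)),((219,541),.019,(-.074,-.047)),
((76,411),.041,(0,.037)),((203,412),.041,(0,-.037)),((145,357),.062,(.028,0))]
R,t=fit([x[2] for x in P],[wp(x[0],x[1],s,o) for x in P])
k=wp((281,406),.066,s,o);print("knob",k,"rack",(k-t)@R)
k=wp((258,418),.028,s,o);print("knob",k,"rack",(k-t)@R)
T=[((118,200),.024,(.066,.066)),((345,252),.024,(.066,-.066)),((280,478),.024,(-.066,-.066)),((47,422),.024,(-.066,.066))]
R,t=fit([x[2] for x in T],[wp(x[0],x[1],4,(90,160)) for x in T])
for a in (.032,-.032):
  for b in (.032,-.032):print((a,b),t+R@[a,b])
E
```

```text
th -3.7730704059592046 t [ 0.5346 -0.2891] res mm [[-0.7, -3.1], [3.2, -2.3], [-3.4, -3.3], [0.9, 7.6], [0.8, -4.0], [-1.4, 1.9], [0.7, 0.1], [0.1, 3.1]]
knob [ 0.5307 -0.363 ] rack [ 0.001  -0.0739]
knob [ 0.5303 -0.3637] rack [ 0.0006 -0.0747]
th -14.409756966727013 t [0.5249 0.2848] res mm [[-1.3, 1.9], [-1.5, -1.8], [1.5, -1.8], [1.4, 1.8]]
(0.032, 0.032) [0.5638 0.3078]
(0.032, -0.032) [0.5479 0.2458]
(-0.032, 0.032) [0.5018 0.3237]
(-0.032, -0.032) [0.4859 0.2617]
```

Plan: turn the tool so its x and y axes match the rack's (x along the lane, y towards rack -y). Then fly over to the rack for a close look.

>>> {"fn": "drive_tool", "kwargs": {"steps": [0, 0, -0.12, 0, 0, 0, 1, 0, 0, -0.119, 0, 0, 0, 1, 0, 0, 0, 0.03, 0.03, 0, 1, 0, 0, 0, 0.03, 0.03, 0, 1, 0, 0, 0, 0.03, 0.03, 0, 1, 0, 0, 0, 0.03, 0.03, 0, 1, 0, 0, 0, 0.03, 0.03, 0, 1, 0, 0, 0, 0.03, 0.03, 0, 1, 0, 0, 0, 0.03, 0.03, 0, 1, 0, 0, 0, 0.03, 0.03, 0, 1]}}

```text
time_s: 0.93
tcp_pos: [0.4079, 0.3436, 0.2414]
ee_rot: [[0.998, -0.065, -0.0], [-0.065, -0.998, -0.0], [-0.0, 0.0, -1.0]]
wrist_force: [0.2, 1.2, -0.4]
gripper_width: 1.001
gripper_force: 0.0
```

>>> {"fn": "drive_tool", "kwargs": {"steps": [0, 0, 0, 0.028, 0.038, 0, 1, 0, 0, 0, 0.028, 0.038, 0, 1, 0, 0, 0, 0.028, 0.038, 0, 1, 0, 0, 0, 0.028, 0.038, 0, 1, 0, 0, 0, 0.028, 0.038, 0, 1, 0, 0, 0, 0, 0.04, 0, 1, 0, 0, 0, 0, 0.04, 0, 1, 0, 0, 0, 0, 0.04, 0, 1, 0, 0, 0, 0, 0.04, 0, 1, 0, 0, 0, 0, 0.04, 0, 1]}}

```text
time_s: 1.77
tcp_pos: [0.5055, -0.0314, 0.2412]
ee_rot: [[0.998, -0.066, -0.001], [-0.066, -0.998, -0.0], [-0.001, 0.0, -1.0]]
wrist_force: [0.9, -0.3, -0.6]
gripper_width: 1.0
gripper_force: 0.0
```

>>> {"fn": "drive_tool", "kwargs": {"steps": [0, 0, 0, 0, 0.037, 0, 1, 0, 0, 0, 0, 0.037, 0, 1, 0, 0, 0, 0, 0.037, 0, 1, 0, 0, 0, 0, 0.037, 0, 1, 0, 0, 0, 0, 0.037, 0, 1, 0, 0, 0, 0, 0.037, 0, 0.4, 0, 0, 0, 0, 0, 0, 0.4, 0, 0, 0, 0, 0, 0, 0.35, 0, 0, 0, 0, 0, 0, 0.35]}}

```text
time_s: 2.52
tcp_pos: [0.4914, -0.251, 0.241]
ee_rot: [[0.998, -0.067, -0.001], [-0.067, -0.998, 0.001], [-0.001, -0.001, -1.0]]
wrist_force: [-0.5, -0.5, 0.3]
gripper_width: 0.781
gripper_force: 0.0
```

```bash
python3 - <<'E'
from h import *
np.set_printoptions(precision=4,suppress=True)
s=r.sense();p=r.camera_params("wrist");im=r.capture("wrist")
print(s["tcp_pos"],s["ee_rot"],p,s["time_s"])
cv2.imwrite("pics/w1.png",im)
np.save("w1E.npy",p["extrinsics"])
# predicted rack points
e=np.array([[.9978,.0658],[-.0658,.9978]])
for n,x in dict(knob=(0,-.074,.066),bl=(-.08,.059,.003),br=(-.08,-.059,.003),o=(0,0,.03),cover=(.028,0,.062)).items():
    w=np.r_[np.array([.5346,-.2891])+e@x[:2],x[2]];print(n,proj(p,w))
E
```

```text
[ 0.4914 -0.251   0.241 ] [[ 0.9978 -0.0666 -0.0011]
 [-0.0666 -0.9978  0.0006]
 [-0.0011 -0.0005 -1.    ]] {'camera_matrix': array([[351.6587,   0.    , 285.8001],
       [  0.    , 351.6587, 211.287 ],
       [  0.    ,   0.    ,   1.    ]]), 'k1': -0.012470132849454328, 'extrinsics': array([[-0.0673, -0.9977, -0.0009, -0.2169],
       [-0.9578,  0.0643,  0.2802,  0.4531],
       [-0.2795,  0.0197, -0.9599,  0.5324],
       [ 0.    ,  0.    ,  0.    ,  1.    ]])} 2.5167
knob [[408.2603 145.1716]]
bl [[265.1386 211.4403]]
br [[369.6587 211.3217]]
o [[321.6385 141.5784]]
cover [[325.9971 112.6454]]
```

View pics/w1.png

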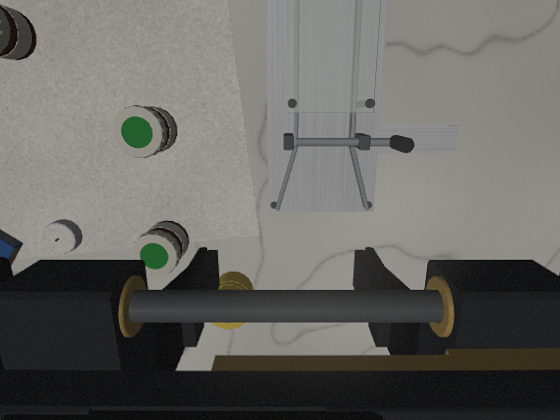

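The wrist view shows the rack: base corners at about (267,211) and (375,212), rail flare ends at (276,206) and (368,206), guide blocks at (289,142) and (363,142), and the knob at about (402,144). I'll zoom in once to refine these.

```bash
python3 - <<'E'
from h import *
im=cv2.imread("pics/w1.png")
cv2.imwrite("pics/w1c.png",cv2.resize(im[95:220,260:420],None,fx=4.8,fy=4.8,interpolation=2))
E
```

```text
(no output)
```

View pics/w1c.png

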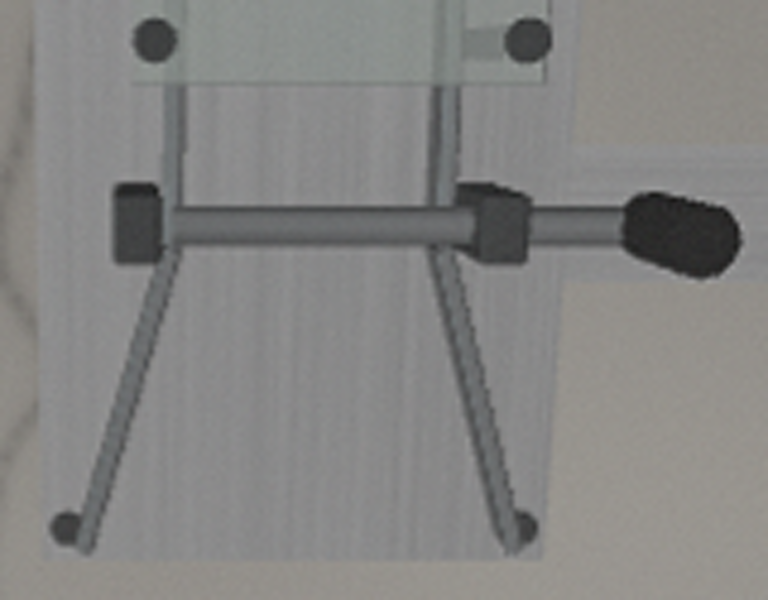

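```bash
python3 - <<'E'
from h import *
np.set_printoptions(precision=4,suppress=True)
p=r.camera_params("wrist");p["extrinsics"]=np.load("w1E.npy")
def fit(L,W):
    L=np.array(L);W=np.array(W);a=L-L.mean(0);b=W-W.mean(0)
    th=np.arctan2((a[:,0]*b[:,1]-a[:,1]*b[:,0]).sum(),(a*b).sum());c,s=np.cos(th),np.sin(th);R=np.array([[c,-s],[s,c]])
    t=W.mean(0)-R@L.mean(0);print("th",np.degrees(th),"t",t,"res mm",(1e3*((W-t)@R-L)).round(1).tolist());return R,t
def wp(q,z): return plane(p,np.array(q)/4.8+np.array((260,95))-.4,z)[0,:2]
P=[((43,560),.003,(-.08,.059)),((545,557),.003,(-.08,-.059)),((137,228),.041,(0,.037)),((502,229),.041,(0,-.037)),((133,85),.062,(.028,.038)),((548,82),.062,(.028,-.038))]
R,t=fit([x[2] for x in P],[wp(x[0],x[1]) for x in P])
k=wp((707,240),.066);print("knob",k,"rack",(k-t)@R)
im=cv2.imread("pics/w1.png")
for c,a in blobs(im,"g"):
    w=plane(p,c,.05)[0];print(c,a,w)
tcp=r.sense()["tcp_pos"];print("tcp rack",(tcp[:2]-t)@R, r.sense()["gripper_width"])
for n,j in dict(p1=(.6495,.0965),p2=(.5572,-.1158),p3=(.4327,-.1103),r1=(.6584,.0115),r2=(.5555,.1058)).items():print(n,(np.array(j)-t)@R)
for n,j in dict(a=(.5638,.3078),b=(.5479,.2458),c=(.5018,.3237),d=(.4859,.2617)).items():print(n,(np.array(j)-t)@R)
E
```

```text
th -3.6515108062485715 t [ 0.5348 -0.2928] res mm [[-0.2, -0.0], [0.2, -0.0], [0.1, -0.0], [-0.3, 0.8], [-0.1, -0.2], [0.2, -0.5]]
knob [ 0.5303 -0.3617] rack [-0.0001 -0.069 ]
[136.2771 131.9108] 729 [ 0.5571 -0.1155  0.05  ]
[153.6255 255.5598] 518 [ 0.4327 -0.1103  0.05  ]
tcp rack [-0.0458  0.0395] 0.7360793104300065
p1 [0.0896 0.3958]
p2 [0.011  0.1781]
p3 [-0.1136  0.1756]
r1 [0.1039 0.3116]
r2 [-0.0048  0.3991]
a [-0.0094  0.6012]
b [-0.0213  0.5383]
c [-0.0722  0.6132]
d [-0.0842  0.5503]
```

The fit is sub-millimetre. The knob sits at rack (0,-69) mm, so the bar is drawn 9 mm. Next: move over the knob, check, descend, grip and draw.

>>> {"fn": "drive_tool", "kwargs": {"steps": [0, 0, 0, 0.0115, 0.027, 0, 0.25, 0, 0, 0, 0.0115, 0.027, 0, 0.25, 0, 0, 0, 0.0115, 0.027, 0, 0.25, 0, 0, 0, 0.0115, 0.0275, 0, 0.25, 0, 0, 0, 0, 0, 0.02, 0.25, 0, 0, 0, 0, 0, 0.02, 0.25, 0, 0, 0, 0, 0, 0.02, 0.25, 0, 0, 0, 0, 0, 0.02, 0.25, 0, 0, 0, 0, 0, 0, 0.25, 0, 0, 0, 0, 0, 0, 0.25]}}

```text
time_s: 3.4
tcp_pos: [0.5307, -0.361, 0.1609]
ee_rot: [[0.998, -0.064, -0.002], [-0.064, -0.998, 0.001], [-0.002, -0.0, -1.0]]
wrist_force: [0.4, 0.0, -0.4]
gripper_width: 0.251
gripper_force: 0.0
```

```bash
cat >> h.py <<'E'
TH=np.radians(-3.65);RT=np.array([.5348,-.2928]);RR=np.array([[np.cos(TH),-np.sin(TH)],[np.sin(TH),np.cos(TH)]])
def rk(w): return (np.asarray(w)[:2]-RT)@RR
def st():
    s=r.sense();print("rack tcp mm",(1e3*rk(s["tcp_pos"])).round(1),"z",(s["tcp_pos"][2]*1e3).round(1),"w",round(s["gripper_width"]*87,1),"F",s["wrist_force"].round(1),"gf",round(s["gripper_force"],1),"t",round(s["time_s"],1))
E
python3 -c "from h import *;st()"
```

```text
rack tcp mm [  0.2 -68.3] z 160.9 w 21.8 F [ 0.4  0.  -0.4] gf 0.0 t 3.4
```

>>> {"fn": "drive_tool", "kwargs": {"steps": [0, 0, 0, 0, 0.0005, 0.025, 0.25, 0, 0, 0, 0, 0, 0.025, 0.25, 0, 0, 0, 0, 0, 0.025, 0.25, 0, 0, 0, 0, 0, 0.024, 0.25, 0, 0, 0, 0, 0, 0, 0.25, 0, 0, 0, 0, 0, 0, 0, 0, 0, 0, 0, 0, 0, 0, 0, 0, 0, 0, 0, 0, 0, 0, 0, 0, 0, 0, 0]}}

```text
validation failed for argument at $.st...
```

>>> {"fn": "drive_tool", "kwargs": {"steps": [0, 0, 0, 0, 0.008, 0, 0, 0, 0, 0, 0, 0.012, 0, 0, 0, 0, 0, 0, 0.012, 0, 0, 0, 0, 0, 0, 0.012, 0, 0, 0, 0, 0, 0, 0.012, 0, 0, 0, 0, 0, 0, 0.005, 0, 0, 0, 0, 0, 0, 0, 0, 0, 0, 0, 0, 0, 0, 0, 0, 0, 0, 0, 0, 0, 0, 0]}}

```text
time_s: 4.15
tcp_pos: [0.5264, -0.4231, 0.1614]
ee_rot: [[0.998, -0.066, -0.0], [-0.066, -0.998, 0.0], [-0.0, -0.0, -1.0]]
wrist_force: [-0.0, -0.0, -1.5]
gripper_width: 0.008
gripper_force: 0.0
```

```bash
python3 -c "from h import *;st()"
```

```text
rack tcp mm [-1.000e-01 -1.306e+02] z 161.4 w 0.7 F [-0.  -0.  -1.5] gf 0.0 t 4.2
```

The first call was malformed (a miscounted row), so the second one only moved through the air above the rack. No harm done. I'll go back over the knob and descend.

>>> {"fn": "drive_tool", "kwargs": {"steps": [0, 0, 0, 0, -0.021, 0, 0.25, 0, 0, 0, 0, -0.021, 0, 0.25, 0, 0, 0, 0, -0.02, 0, 0.25, 0, 0, 0, 0, 0, 0.025, 0.25, 0, 0, 0, 0, 0, 0.025, 0.25, 0, 0, 0, 0, 0, 0.025, 0.25, 0, 0, 0, 0, 0, 0.024, 0.25, 0, 0, 0, 0, 0, 0, 0.25, 0, 0, 0, 0, 0, 0, 0, 0, 0, 0, 0, 0, 0, 0]}}

```text
time_s: 4.98
tcp_pos: [0.5317, -0.3617, 0.0641]
ee_rot: [[0.998, -0.065, 0.002], [-0.065, -0.998, -0.001], [0.002, 0.001, -1.0]]
wrist_force: [0.4, -2.0, -0.6]
gripper_width: 0.168
gripper_force: 1.0
```

```bash
python3 -c "from h import *;st()"
```

```text
rack tcp mm [  1.3 -68.9] z 64.1 w 14.6 F [ 0.4 -2.  -0.6] gf 1.0 t 5.0
```

Now gripping the knob (14.6 mm). Draw it 63 mm.

>>> {"fn": "drive_tool", "kwargs": {"steps": [0, 0, 0, 0, 0, 0, 0, 0, 0, 0, 0, 0, 0, 0, 0, 0, 0, 0, 0.01, 0, 0, 0, 0, 0, 0, 0.012, 0, 0, 0, 0, 0, 0, 0.012, 0, 0, 0, 0, 0, 0, 0.012, 0, 0, 0, 0, 0, 0, 0.012, 0, 0, 0, 0, 0, 0, 0.004, 0, 0, 0, 0, 0, 0, 0, 0, 0, 0, 0, 0, 0, 0, 0, 0]}}

```text
time_s: 5.82
tcp_pos: [0.5275, -0.4233, 0.0641]
ee_rot: [[0.998, -0.067, 0.002], [-0.067, -0.998, 0.001], [0.002, -0.001, -1.0]]
wrist_force: [3.0, 8.1, 7.8]
gripper_width: 0.155
gripper_force: 30.0
```

```bash
python3 -c "from h import *;st()"
```

```text
rack tcp mm [   1.1 -130.7] z 64.1 w 13.5 F [3.  8.1 7.8] gf 30.0 t 5.8
```

The bar is at its stop (-130.7 mm). Release, rise and go to jar p2 at rack (11,178) mm.

>>> {"fn": "drive_tool", "kwargs": {"steps": [0, 0, 0, 0, 0, 0, 0.3, 0, 0, 0, 0, 0, 0, 0.3, 0, 0, 0, 0, 0, 0, 0.3, 0, 0, 0, 0, 0, -0.03, 0.3, 0, 0, 0, 0, 0, -0.035, 0.5, 0, 0, 0, 0.01, -0.03, -0.02, 0.85, 0, 0, 0, 0, -0.04, 0, 0.85, 0, 0, 0, 0, -0.04, 0, 0.85, 0, 0, 0, 0, -0.04, 0, 0.85, 0, 0, 0, 0, -0.04, 0, 0.85]}}

```text
time_s: 6.65
tcp_pos: [0.5482, -0.2338, 0.1471]
ee_rot: [[0.998, -0.067, -0.001], [-0.067, -0.998, -0.0], [-0.001, 0.0, -1.0]]
wrist_force: [1.0, 0.2, 0.1]
gripper_width: 0.666
gripper_force: 0.0
```

>>> {"fn": "drive_tool", "kwargs": {"steps": [0, 0, 0, 0, -0.04, 0, 0.85, 0, 0, 0, 0, -0.04, 0, 0.85, 0, 0, 0, 0, -0.039, 0, 0.85, 0, 0, 0, 0, 0, 0, 0.85, 0, 0, 0, 0, 0, 0, 0.85]}}

```text
time_s: 7.07
tcp_pos: [0.5569, -0.1144, 0.1473]
ee_rot: [[0.998, -0.063, -0.001], [-0.063, -0.998, -0.0], [-0.001, 0.0, -1.0]]
wrist_force: [0.1, -0.4, -0.1]
gripper_width: 0.847
gripper_force: 0.0
```

```bash
python3 - <<'E'
from h import *
st()
im=r.capture("top");cv2.imwrite("pics/t2.png",im);p=r.camera_params("top")
for k in "gr":
    for c,a in blobs(im,k):print(k,plane(p,c,.05)[0,:2].round(4),rk(plane(p,c,.05)[0]).round(4))
ps=r.camera_params("scene");s=r.capture("scene")
for k in "gr":
    for c,a in blobs(s,k):print("s",k,rk(plane(ps,c,.05)[0]).round(4))
E
```

```text
rack tcp mm [ 10.7 179.4] z 147.3 w 73.6 F [ 0.1 -0.4 -0.1] gf 0.0 t 7.1
g [0.8526 0.3272] [0.2777 0.6389]
g [ 0.5525 -0.1146] [0.0064 0.1789]
g [ 0.4326 -0.1094] [-0.1137  0.1765]
g [ 0.3642 -0.1777] [-0.1776  0.104 ]
g [ 0.3453 -0.0994] [-0.2014  0.1809]
s g [-0.1778  0.1029]
s g [-0.2015  0.1796]
s g [-0.1133  0.1747]
s g [0.0111 0.1772]
s g [0.0901 0.3951]
s g [0.2936 0.5881]
s g [0.2843 0.6032]
s r [0.1043 0.3106]
s r [-0.0045  0.3983]
s r [0.1156 0.5045]
```

The jar is unmoved and I'm centred over it. Descend and grip it 43 mm up its side.

>>> {"fn": "drive_tool", "kwargs": {"steps": [0, 0, 0, 0, 0.001, 0.026, 0.85, 0, 0, 0, 0, 0, 0.026, 0.85, 0, 0, 0, 0, 0, 0.026, 0.85, 0, 0, 0, 0, 0, 0.026, 0.85, 0, 0, 0, 0, 0, 0, 0.4, 0, 0, 0, 0, 0, 0, 0.4, 0, 0, 0, 0, 0, 0, 0.4, 0, 0, 0, 0, 0, 0, 0.4, 0, 0, 0, 0, 0, 0, 0.4, 0, 0, 0, 0, 0, -0.02, 0.4]}}

```text
time_s: 8.0
tcp_pos: [0.5545, -0.1166, 0.0617]
ee_rot: [[0.998, -0.067, -0.006], [-0.067, -0.998, 0.001], [-0.006, -0.0, -1.0]]
wrist_force: [-0.7, 0.3, -1.4]
gripper_width: 0.542
gripper_force: 30.0
```

```bash
python3 -c "from h import *;st()"
```

```text
rack tcp mm [  8.5 177.1] z 61.7 w 47.1 F [-0.7  0.3 -1.4] gf 30.0 t 8.0
```

Gripped. Carry it to the apron at rack (-50,0) mm.

>>> {"fn": "drive_tool", "kwargs": {"steps": [0, 0, 0, 0, 0, -0.03, 0.4, 0, 0, 0, 0, 0.01, -0.015, 0.4, 0, 0, 0, -0.012, 0.03, 0, 0.4, 0, 0, 0, -0.012, 0.032, 0, 0.4, 0, 0, 0, -0.012, 0.032, 0, 0.4, 0, 0, 0, -0.012, 0.032, 0, 0.4, 0, 0, 0, -0.012, 0.03, 0, 0.4, 0, 0, 0, 0, 0.011, 0, 0.4, 0, 0, 0, 0, 0, 0, 0.4, 0, 0, 0, 0, 0, 0, 0.4]}}

```text
time_s: 8.83
tcp_pos: [0.4855, -0.2896, 0.1093]
ee_rot: [[0.998, -0.067, 0.002], [-0.067, -0.998, -0.0], [0.002, 0.0, -1.0]]
wrist_force: [0.3, 0.3, -1.6]
gripper_width: 0.547
gripper_force: 30.0
```

```bash
python3 -c "from h import *;st()"
```

```text
rack tcp mm [-49.4   0.1] z 109.3 w 47.6 F [ 0.3  0.3 -1.6] gf 30.0 t 8.8
```

>>> {"fn": "drive_tool", "kwargs": {"steps": [0, 0, 0, 0, 0, 0.02, 0.4, 0, 0, 0, 0, 0, 0.02, 0.4, 0, 0, 0, 0, 0, 0.015, 0.4, 0, 0, 0, 0, 0, 0.007, 0.4, 0, 0, 0, 0, 0, 0, 0.4, 0, 0, 0, 0, 0, 0, 0.75, 0, 0, 0, 0, 0, 0, 0.75, 0, 0, 0, 0, 0, 0, 0.75, 0, 0, 0, 0, 0, 0, 0.75]}}

```text
time_s: 9.58
tcp_pos: [0.4857, -0.289, 0.0469]
ee_rot: [[0.998, -0.065, 0.001], [-0.065, -0.998, -0.0], [0.001, 0.0, -1.0]]
wrist_force: [-0.3, -0.4, 0.1]
gripper_width: 0.722
gripper_force: 0.0
```

```bash
python3 -c "from h import *;st()"
```

```text
rack tcp mm [-49.3   0.7] z 46.9 w 62.8 F [-0.3 -0.4  0.1] gf 0.0 t 9.6
```

Up, back, close, then lower behind the jar.

>>> {"fn": "drive_tool", "kwargs": {"steps": [0, 0, 0, 0, 0, -0.023, 0.75, 0, 0, 0, 0, 0, -0.025, 0.75, 0, 0, 0, -0.02, 0, 0, 0.3, 0, 0, 0, -0.03, 0, 0, 0, 0, 0, 0, 0, 0, 0, 0, 0, 0, 0, 0, 0, 0, 0, 0, 0, 0, 0, 0, 0.025, 0, 0, 0, 0, 0, 0, 0.025, 0, 0, 0, 0, 0, 0, 0.015, 0, 0, 0, 0, 0, 0, 0, 0]}}

```text
time_s: 10.42
tcp_pos: [0.434, -0.2854, 0.0265]
ee_rot: [[0.998, -0.066, -0.006], [-0.066, -0.998, 0.002], [-0.006, -0.002, -1.0]]
wrist_force: [-0.3, 0.0, 0.7]
gripper_width: 0.231
gripper_force: 0.0
```

```bash
python3 - <<'E'
from h import *
st()
im=r.capture("wrist");cv2.imwrite("pics/w2.png",im);p=r.camera_params("wrist")
for c,a in blobs(im,"g"):print(c,a,rk(plane(p,c,.053)[0]).round(4))
E
```

```text
rack tcp mm [-101.1    1. ] z 26.5 w 20.1 F [-0.3  0.   0.7] gf 0.0 t 10.4
[281.88632495 187.25420844] 5287 [-0.0487  0.0021]
```

View pics/w2.png

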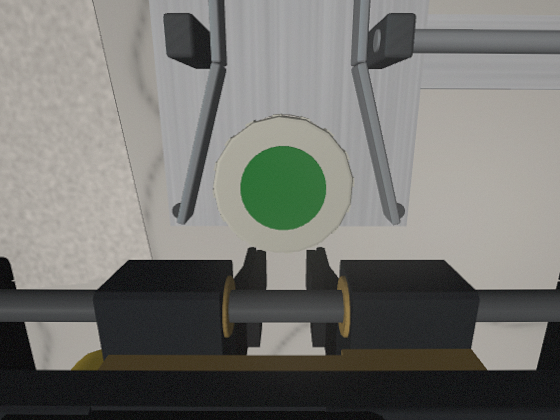

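The picture shows the jar upright on the apron (lid centre at (283,187), rack (-49,2) mm). The rails lead straight in and the bar is clear. Push it in.

>>> {"fn": "drive_tool", "kwargs": {"steps": [0, 0, 0, 0, 0.001, -0.003, 0, 0, 0, 0, 0, 0, 0, 0, 0, 0, 0, 0.01, 0, 0, 0, 0, 0, 0, 0.01, 0, 0, 0, 0, 0, 0, 0.01, 0, 0, 0, 0, 0, 0, 0.01, 0, 0, 0, 0, 0, 0, 0.01, 0, 0, 0, 0, 0, 0, 0.01, 0, 0, 0, 0, 0, 0, 0.01, 0, 0, 0, 0, 0, 0, 0.01, 0, 0, 0]}}

```text
time_s: 11.3
tcp_pos: [0.5161, -0.2922, 0.0324]
ee_rot: [[0.998, -0.066, -0.0], [-0.066, -0.998, 0.0], [-0.0, -0.0, -1.0]]
wrist_force: [-1.6, -0.1, 0.4]
gripper_width: 0.007
gripper_force: 0.5
```

```bash
python3 -c "from h import *;st()"
```

```text
rack tcp mm [-18.7  -0.6] z 32.4 w 0.6 F [-1.6 -0.1  0.4] gf 0.5 t 11.3
```

>>> {"fn": "drive_tool", "kwargs": {"steps": [0, 0, 0, 0.01, 0, 0, 0, 0, 0, 0, 0.01, 0, 0, 0, 0, 0, 0, 0.008, 0, 0, 0, 0, 0, 0, 0, 0, 0, 0, 0, 0, 0, -0.02, 0, 0, 0, 0, 0, 0, -0.03, 0, 0, 0, 0, 0, 0, -0.03, 0, 0, 0, 0, 0, 0, 0, 0, -0.03, 0.5, 0, 0, 0, 0, 0, -0.03, 0.85, 0, 0, 0, 0, 0, -0.03, 0.85]}}

```text
time_s: 12.13
tcp_pos: [0.4621, -0.2887, 0.1234]
ee_rot: [[0.998, -0.066, -0.001], [-0.066, -0.998, 0.0], [-0.001, -0.0, -1.0]]
wrist_force: [0.5, -0.0, 0.1]
gripper_width: 0.15
gripper_force: 0.0
```

```bash
python3 - <<'E'
from h import *
st()
im=r.capture("top");p=r.camera_params("top")
for k in "gr":
    for c,a in blobs(im,k):print(k,a,rk(plane(p,c,.05)[0]).round(4))
ps=r.camera_params("scene");s=r.capture("scene");cv2.imwrite("pics/s3.png",s)
for k in "gr":
    for c,a in blobs(s,k):print("s",k,a,rk(plane(ps,c,.05)[0]).round(4))
s=r.capture("wrist");p=r.camera_params("wrist")
for c,a in blobs(s,"g"):print("w",c,a,rk(plane(p,c,.053)[0]).round(4))
E
```

```text
rack tcp mm [-72.8  -0.6] z 123.4 w 13.0 F [ 0.5 -0.   0.1] gf 0.0 t 12.1
g 733 [0.2726 0.6365]
g 31 [0.346  0.6243]
g 91 [0.0894 0.3967]
g 84 [-0.1133  0.1792]
r 88 [0.1148 0.5064]
r 100 [0.1034 0.3128]
r 108 [-0.0049  0.3997]
s g 52 [-0.1778  0.1029]
s g 58 [-0.2014  0.18  ]
s g 55 [-0.1133  0.1747]
s g 126 [0.0901 0.3951]
s g 318 [0.2938 0.5881]
s r 106 [0.1044 0.3105]
s r 106 [-0.0045  0.3983]
s r 165 [0.1157 0.5045]
w [ 32.00726392 282.49394673] 413 [-0.1053  0.1724]
```

Next jar p3 at rack (-113.5,175.5) mm.

>>> {"fn": "drive_tool", "kwargs": {"steps": [0, 0, 0, -0.009, -0.035, 0, 0.85, 0, 0, 0, -0.008, -0.035, 0, 0.85, 0, 0, 0, -0.008, -0.035, 0, 0.85, 0, 0, 0, -0.008, -0.035, 0, 0.85, 0, 0, 0, -0.008, -0.036, 0, 0.85, 0, 0, 0, 0, 0, 0, 0.85, 0, 0, 0, 0, 0, 0, 0.85, 0, 0, 0, 0, 0, 0, 0.85]}}

```text
time_s: 12.95
tcp_pos: [0.4336, -0.1103, 0.122]
ee_rot: [[0.998, -0.065, -0.001], [-0.065, -0.998, -0.0], [-0.001, 0.0, -1.0]]
wrist_force: [0.4, -0.4, 0.2]
gripper_width: 0.83
gripper_force: 0.0
```

```bash
python3 - <<'E'
from h import *
st()
s=r.capture("wrist");cv2.imwrite("pics/w3.png",s);p=r.camera_params("wrist")
for c,a in blobs(s,"g"):print("w",c,a,rk(plane(p,c,.05)[0]).round(4))
E
```

```text
rack tcp mm [-112.6  175.7] z 122.0 w 72.2 F [ 0.4 -0.4  0.2] gf 0.0 t 12.9
w [271.14814815 222.11111111] 27 [-0.1054  0.1848]
w [279.89026063 344.83676269] 729 [-0.198  0.18 ]
```

View pics/w3.png

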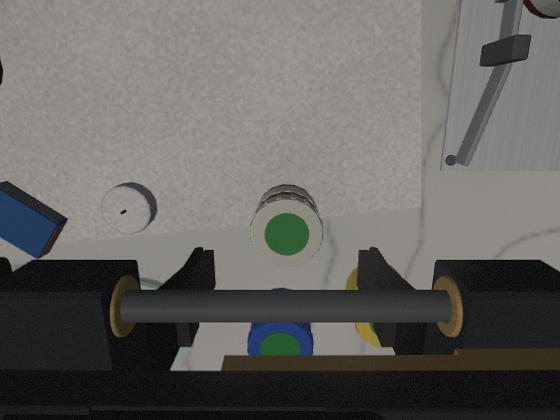

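The wrist view shows jar p3's lid at (287,233), centred between the open fingers. The blue and yellow look-alikes are behind and clear. Descend and grip.

>>> {"fn": "drive_tool", "kwargs": {"steps": [0, 0, 0, -0.001, 0, 0.026, 0.85, 0, 0, 0, 0, 0, 0.026, 0.85, 0, 0, 0, 0, 0, 0.027, 0.85, 0, 0, 0, 0, 0, 0, 0.85, 0, 0, 0, 0, 0, 0, 0.4, 0, 0, 0, 0, 0, 0, 0.4, 0, 0, 0, 0, 0, 0, 0.4, 0, 0, 0, 0, 0, 0, 0.4, 0, 0, 0, 0, 0, 0, 0.4, 0, 0, 0, 0, 0, -0.02, 0.4]}}

```text
time_s: 13.83
tcp_pos: [0.4307, -0.1105, 0.062]
ee_rot: [[0.998, -0.067, -0.006], [-0.067, -0.998, 0.0], [-0.006, 0.0, -1.0]]
wrist_force: [-0.5, 0.4, -0.8]
gripper_width: 0.548
gripper_force: 30.0
```

```bash
python3 -c "from h import *;st()"
```

```text
rack tcp mm [-115.5  175.3] z 62.0 w 47.7 F [-0.5  0.4 -0.8] gf 30.0 t 13.8
```

>>> {"fn": "drive_tool", "kwargs": {"steps": [0, 0, 0, 0, 0, -0.03, 0.4, 0, 0, 0, 0, 0.01, -0.015, 0.4, 0, 0, 0, 0.013, 0.03, 0, 0.4, 0, 0, 0, 0.013, 0.032, 0, 0.4, 0, 0, 0, 0.013, 0.032, 0, 0.4, 0, 0, 0, 0.013, 0.032, 0, 0.4, 0, 0, 0, 0.012, 0.03, 0, 0.4, 0, 0, 0, 0, 0.01, 0, 0.4, 0, 0, 0, 0, 0, 0, 0.4, 0, 0, 0, 0, 0, 0, 0.4]}}

```text
time_s: 14.67
tcp_pos: [0.4844, -0.2903, 0.1085]
ee_rot: [[0.998, -0.067, -0.001], [-0.067, -0.998, 0.001], [-0.001, -0.001, -1.0]]
wrist_force: [-0.3, 0.4, 0.0]
gripper_width: 0.543
gripper_force: 30.0
```

```bash
python3 -c "from h import *;st()"
```

```text
rack tcp mm [-50.4  -0.7] z 108.5 w 47.2 F [-0.3  0.4  0. ] gf 30.0 t 14.7
```

>>> {"fn": "drive_tool", "kwargs": {"steps": [0, 0, 0, 0, 0, 0.02, 0.4, 0, 0, 0, 0, 0, 0.02, 0.4, 0, 0, 0, 0, 0, 0.015, 0.4, 0, 0, 0, 0, 0, 0.007, 0.4, 0, 0, 0, 0, 0, 0, 0.4, 0, 0, 0, 0, 0, 0, 0.75, 0, 0, 0, 0, 0, 0, 0.75, 0, 0, 0, 0, 0, 0, 0.75, 0, 0, 0, 0, 0, 0, 0.75]}}

```text
time_s: 15.42
tcp_pos: [0.4853, -0.29, 0.0469]
ee_rot: [[0.998, -0.065, 0.001], [-0.065, -0.998, -0.0], [0.001, 0.0, -1.0]]
wrist_force: [0.8, -0.2, 0.4]
gripper_width: 0.722
gripper_force: 0.0
```

>>> {"fn": "drive_tool", "kwargs": {"steps": [0, 0, 0, 0, 0, -0.023, 0.75, 0, 0, 0, 0, 0, -0.025, 0.75, 0, 0, 0, -0.02, 0, 0, 0.3, 0, 0, 0, -0.03, 0, 0, 0, 0, 0, 0, 0, 0, 0, 0, 0, 0, 0, 0, 0, 0, 0, 0, 0, 0, 0, 0, 0.025, 0, 0, 0, 0, 0, 0, 0.025, 0, 0, 0, 0, 0, 0, 0.012, 0, 0, 0, 0, 0, 0, 0, 0]}}

```text
time_s: 16.25
tcp_pos: [0.4341, -0.2864, 0.0298]
ee_rot: [[0.998, -0.066, -0.005], [-0.066, -0.998, 0.002], [-0.005, -0.001, -1.0]]
wrist_force: [-0.4, -0.4, -0.7]
gripper_width: 0.227
gripper_force: 0.0
```

```bash
python3 - <<'E'
from h import *
st()
im=r.capture("wrist");cv2.imwrite("pics/w4.png",im);p=r.camera_params("wrist")
for c,a in blobs(im,"g"):print(c,a,rk(plane(p,c,.053)[0]).round(4))
E
```

```text
rack tcp mm [-1.009e+02 -1.000e-01] z 29.8 w 19.7 F [-0.4 -0.4 -0.7] gf 0.0 t 16.2
[281.65479563 188.71651153] 4942 [-0.0498  0.0012]
```

View pics/w4.png

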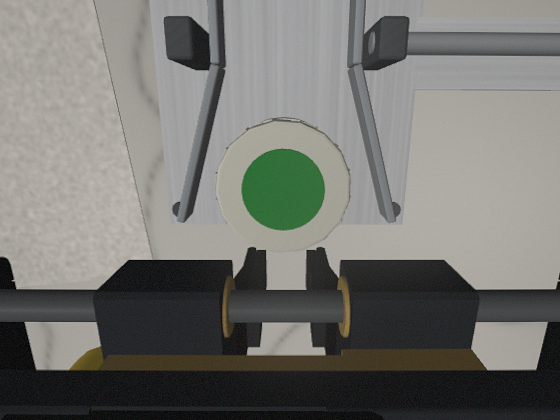

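The second jar stands upright on the apron (lid centre (283,189)) with the lane clear ahead. Push it in.

>>> {"fn": "drive_tool", "kwargs": {"steps": [0, 0, 0, 0, 0, 0, 0, 0, 0, 0, 0, 0, 0, 0, 0, 0, 0, 0.01, 0, 0, 0, 0, 0, 0, 0.01, 0, 0, 0, 0, 0, 0, 0.01, 0, 0, 0, 0, 0, 0, 0.01, 0, 0, 0, 0, 0, 0, 0.01, 0, 0, 0, 0, 0, 0, 0.01, 0, 0, 0, 0, 0, 0, 0.01, 0, 0, 0, 0, 0, 0, 0.01, 0, 0, 0]}}

```text
time_s: 17.13
tcp_pos: [0.5158, -0.2922, 0.0324]
ee_rot: [[0.998, -0.066, -0.001], [-0.066, -0.998, 0.0], [-0.001, -0.0, -1.0]]
wrist_force: [-1.0, -0.5, 0.4]
gripper_width: 0.007
gripper_force: 0.8
```

>>> {"fn": "drive_tool", "kwargs": {"steps": [0, 0, 0, 0.01, 0, 0, 0, 0, 0, 0, 0.01, 0, 0, 0, 0, 0, 0, 0.008, 0, 0, 0, 0, 0, 0, 0, 0, 0, 0]}}

```text
time_s: 17.47
tcp_pos: [0.5455, -0.2943, 0.0325]
ee_rot: [[0.998, -0.065, 0.002], [-0.065, -0.998, -0.001], [0.002, 0.001, -1.0]]
wrist_force: [-0.1, -0.5, 0.7]
gripper_width: 0.001
gripper_force: 0.0
```

```bash
python3 - <<'E'
from h import *
st()
im=r.capture("scene");cv2.imwrite("pics/s4.png",cv2.resize(im[110:300,120:360],None,fx=3.2,fy=3.1,interpolation=2))
E
```

```text
rack tcp mm [10.7 -0.9] z 32.5 w 0.1 F [-0.1 -0.5  0.7] gf 0.0 t 17.5
```

View pics/s4.png

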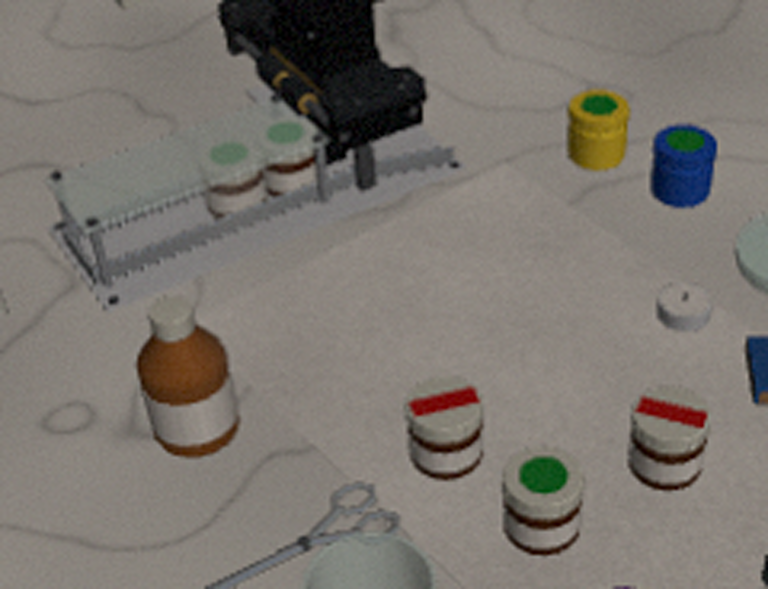

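Two jars stand upright in the lane, seen under the cover at (230,180) and (290,155). The others are unmoved. Now p1 at rack (90,395.5) mm.

>>> {"fn": "drive_tool", "kwargs": {"steps": [0, 0, 0, -0.02, 0, 0, 0, 0, 0, 0, 0, 0, -0.03, 0, 0, 0, 0, 0, 0, -0.03, 0, 0, 0, 0, 0, 0, -0.03, 0, 0, 0, 0, 0.014, -0.04, 0, 0.4, 0, 0, 0, 0.015, -0.04, 0, 0.8, 0, 0, 0, 0.015, -0.04, 0, 0.8, 0, 0, 0, 0.015, -0.04, 0, 0.8, 0, 0, 0, 0.015, -0.04, 0, 0.8, 0, 0, 0, 0.015, -0.04, 0, 0.8]}}

```text
time_s: 18.35
tcp_pos: [0.6255, -0.0627, 0.1229]
ee_rot: [[0.998, -0.066, 0.001], [-0.066, -0.998, 0.0], [0.001, -0.0, -1.0]]
wrist_force: [0.1, -0.9, -0.8]
gripper_width: 0.374
gripper_force: 0.0
```

>>> {"fn": "drive_tool", "kwargs": {"steps": [0, 0, 0, 0.01, -0.04, 0, 0.8, 0, 0, 0, 0, -0.04, 0, 0.8, 0, 0, 0, 0, -0.04, 0, 0.8, 0, 0, 0, 0, -0.036, 0, 0.8, 0, 0, 0, 0, 0, 0, 0.8, 0, 0, 0, 0, 0, 0, 0.8]}}

```text
time_s: 18.85
tcp_pos: [0.6452, 0.0925, 0.1224]
ee_rot: [[0.998, -0.062, 0.0], [-0.062, -0.998, 0.0], [0.0, -0.0, -1.0]]
wrist_force: [-0.5, -0.8, -0.3]
gripper_width: 0.773
gripper_force: 0.0
```

```bash
cat >> h.py <<'E'
def look():
    for n in("top","scene"):
        im=r.capture(n);p=r.camera_params(n)
        for k in "gr":
            for c,a in blobs(im,k):
                q=rk(plane(p,c,.05)[0])*1e3
                if q[0]<200:print(n,k,a,q.round(1))
E
python3 -c "from h import *;st();look()"
```

```text
rack tcp mm [ 85.7 391.6] z 122.4 w 67.2 F [-0.5 -0.8 -0.3] gf 0.0 t 18.9
top g 74 [ 86.8 396.8]
top g 121 [-177.6  104. ]
top g 133 [-201.4  180.9]
top r 107 [ -5.  399.9]
scene g 58 [-201.4  179.5]
scene g 126 [ 90.1 395.1]
scene r 104 [104.2 310.7]
scene r 76 [ -7.9 403.3]
scene r 165 [115.7 504.5]
```

>>> {"fn": "drive_tool", "kwargs": {"steps": [0, 0, 0, 0, 0, 0, 0.8, 0, 0, 0, 0, 0, 0, 0.8]}}

```text
time_s: 19.12
tcp_pos: [0.6454, 0.0889, 0.1226]
ee_rot: [[0.998, -0.068, -0.0], [-0.068, -0.998, -0.0], [-0.0, 0.0, -1.0]]
wrist_force: [0.5, 0.3, 0.1]
gripper_width: 0.801
gripper_force: 0.0
```

```bash
python3 -c "from h import *;st()"
```

```text
rack tcp mm [ 86. 388.] z 122.6 w 69.7 F [0.5 0.3 0.1] gf 0.0 t 19.1
```

>>> {"fn": "drive_tool", "kwargs": {"steps": [0, 0, 0, 0.004, -0.0075, 0, 0.8, 0, 0, 0, 0, 0, 0.026, 0.8, 0, 0, 0, 0, 0, 0.026, 0.8, 0, 0, 0, 0, 0, 0.027, 0.8, 0, 0, 0, 0, 0, 0, 0.4, 0, 0, 0, 0, 0, 0, 0.4, 0, 0, 0, 0, 0, 0, 0.4, 0, 0, 0, 0, 0, 0, 0.4, 0, 0, 0, 0, 0, 0, 0.4, 0, 0, 0, 0, 0, -0.02, 0.4]}}

```text
time_s: 19.95
tcp_pos: [0.6478, 0.0971, 0.0613]
ee_rot: [[0.998, -0.067, -0.006], [-0.067, -0.998, -0.001], [-0.006, 0.001, -1.0]]
wrist_force: [-0.4, -0.6, -2.3]
gripper_width: 0.544
gripper_force: 30.0
```

```bash
python3 -c "from h import *;st()"
```

```text
rack tcp mm [ 88.  396.3] z 61.3 w 47.4 F [-0.4 -0.6 -2.3] gf 30.0 t 19.9
```

>>> {"fn": "drive_tool", "kwargs": {"steps": [0, 0, 0, 0, 0, -0.03, 0.4, 0, 0, 0, 0, 0, -0.03, 0.4, 0, 0, 0, -0.015, 0.02, 0, 0.4, 0, 0, 0, -0.015, 0.03, 0, 0.4, 0, 0, 0, -0.015, 0.033, 0, 0.4, 0, 0, 0, -0.015, 0.033, 0, 0.4, 0, 0, 0, -0.015, 0.033, 0, 0.4, 0, 0, 0, -0.015, 0.033, 0, 0.4, 0, 0, 0, -0.015, 0.033, 0, 0.4, 0, 0, 0, -0.015, 0.033, 0, 0.4]}}

```text
time_s: 20.78
tcp_pos: [0.5132, -0.1431, 0.1249]
ee_rot: [[0.998, -0.065, 0.002], [-0.065, -0.998, 0.0], [0.002, -0.0, -1.0]]
wrist_force: [-0.1, -0.6, -1.3]
gripper_width: 0.543
gripper_force: 30.0
```

>>> {"fn": "drive_tool", "kwargs": {"steps": [0, 0, 0, -0.015, 0.033, 0, 0.4, 0, 0, 0, -0.004, 0.033, 0, 0.4, 0, 0, 0, 0, 0.033, 0, 0.4, 0, 0, 0, 0, 0.03, 0, 0.4, 0, 0, 0, 0, 0.019, 0, 0.4, 0, 0, 0, 0, 0, 0, 0.4, 0, 0, 0, 0, 0, 0, 0.4, 0, 0, 0, 0, 0, 0, 0.4]}}

```text
time_s: 21.45
tcp_pos: [0.4852, -0.2879, 0.1241]
ee_rot: [[0.998, -0.066, 0.001], [-0.066, -0.998, 0.0], [0.001, -0.0, -1.0]]
wrist_force: [-0.1, 0.3, -0.6]
gripper_width: 0.542
gripper_force: 30.0
```

```bash
python3 -c "from h import *;st()"
```

```text
rack tcp mm [-49.8   1.7] z 124.1 w 47.2 F [-0.1  0.3 -0.6] gf 30.0 t 21.4
```

>>> {"fn": "drive_tool", "kwargs": {"steps": [0, 0, 0, 0, 0.0015, 0.025, 0.4, 0, 0, 0, 0, 0, 0.025, 0.4, 0, 0, 0, 0, 0, 0.018, 0.4, 0, 0, 0, 0, 0, 0.009, 0.4, 0, 0, 0, 0, 0, 0, 0.4, 0, 0, 0, 0, 0, 0, 0.4, 0, 0, 0, 0, 0, 0, 0.75, 0, 0, 0, 0, 0, 0, 0.75, 0, 0, 0, 0, 0, 0, 0.75, 0, 0, 0, 0, 0, 0, 0.75]}}

```text
time_s: 22.28
tcp_pos: [0.4854, -0.2898, 0.0469]
ee_rot: [[0.998, -0.066, 0.001], [-0.066, -0.998, -0.0], [0.001, 0.0, -1.0]]
wrist_force: [0.0, -0.0, -1.0]
gripper_width: 0.724
gripper_force: 0.0
```

>>> {"fn": "drive_tool", "kwargs": {"steps": [0, 0, 0, 0, 0, -0.023, 0.75, 0, 0, 0, 0, 0, -0.025, 0.75, 0, 0, 0, -0.02, 0, 0, 0.3, 0, 0, 0, -0.03, 0, 0, 0, 0, 0, 0, 0, 0, 0, 0, 0, 0, 0, 0, 0, 0, 0, 0, 0, 0, 0, 0, 0.025, 0, 0, 0, 0, 0, 0, 0.025, 0, 0, 0, 0, 0, 0, 0.012, 0, 0, 0, 0, 0, 0, 0, 0]}}

```text
time_s: 23.12
tcp_pos: [0.4341, -0.2861, 0.0298]
ee_rot: [[0.998, -0.066, -0.005], [-0.066, -0.998, 0.002], [-0.005, -0.001, -1.0]]
wrist_force: [-0.5, -0.8, 0.7]
gripper_width: 0.226
gripper_force: 0.0
```

```bash
python3 - <<'E'
from h import *
st()
im=r.capture("wrist");cv2.imwrite("pics/w5.png",im);p=r.camera_params("wrist")
for c,a in blobs(im,"g"):print(c,a,rk(plane(p,c,.053)[0]).round(4))
E
```

```text
rack tcp mm [-100.9    0.3] z 29.8 w 19.7 F [-0.5 -0.8  0.7] gf 0.0 t 23.1
[282.51741191 191.77313002] 4853 [-0.051   0.0012]
```

The sticker's area and position match the previous two, so the jar is upright on the apron. Push it in.

>>> {"fn": "drive_tool", "kwargs": {"steps": [0, 0, 0, 0, 0, 0, 0, 0, 0, 0, 0, 0, 0, 0, 0, 0, 0, 0.01, 0, 0, 0, 0, 0, 0, 0.01, 0, 0, 0, 0, 0, 0, 0.01, 0, 0, 0, 0, 0, 0, 0.01, 0, 0, 0, 0, 0, 0, 0.01, 0, 0, 0, 0, 0, 0, 0.01, 0, 0, 0, 0, 0, 0, 0.01, 0, 0, 0, 0, 0, 0, 0.01, 0, 0, 0]}}

```text
time_s: 24.0
tcp_pos: [0.5154, -0.2917, 0.0323]
ee_rot: [[0.998, -0.066, -0.002], [-0.066, -0.998, 0.0], [-0.002, -0.0, -1.0]]
wrist_force: [-3.2, 0.0, 1.7]
gripper_width: 0.004
gripper_force: 1.2
```

>>> {"fn": "drive_tool", "kwargs": {"steps": [0, 0, 0, 0.01, 0, 0, 0, 0, 0, 0, 0.01, 0, 0, 0, 0, 0, 0, 0.008, 0, 0, 0, 0, 0, 0, 0, 0, 0, 0, 0, 0, 0, 0, 0, 0, 0, 0, 0, 0, -0.04, 0, 0, 0, 0, 0, 0, -0.03, 0, -0.03, 0, 0, 0, 0, 0, 0, -0.03, 0, 0, 0, 0, 0, 0, -0.03, 0, 0, 0, 0, 0, 0, 0, 0]}}

```text
time_s: 24.83
tcp_pos: [0.4769, -0.2907, 0.1287]
ee_rot: [[0.998, -0.064, 0.013], [-0.064, -0.998, -0.005], [0.013, 0.005, -1.0]]
wrist_force: [0.7, 0.7, -0.2]
gripper_width: 0.007
gripper_force: 0.0
```

```bash
python3 - <<'E'
from h import *
st();look()
im=r.capture("wrist");cv2.imwrite("pics/w6.png",im)
E
```

```text
rack tcp mm [-57.9  -1.6] z 128.7 w 0.6 F [ 0.7  0.7 -0.2] gf 0.0 t 24.8
top r 88 [114.8 506.4]
top r 101 [103.6 312.7]
top r 108 [ -4.9 399.7]
scene g 52 [-177.8  102.9]
scene g 59 [-201.3  179.7]
scene r 106 [104.4 310.5]
scene r 107 [ -4.4 398.3]
scene r 164 [115.6 504.5]
```

View pics/w6.png

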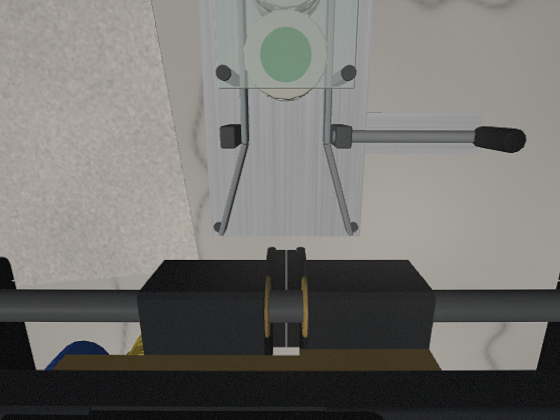

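The third jar is under the cover past the bar line (lid at (286,54)), with the others ahead of it. The knob is fully drawn at (500,139). Now push the knob home from its outer side with the closed fingers.

>>> {"fn": "drive_tool", "kwargs": {"steps": [0, 0, 0, 0.014, 0.034, 0, 0, 0, 0, 0, 0.015, 0.034, 0, 0, 0, 0, 0, 0.015, 0.034, 0, 0, 0, 0, 0, 0.014, 0.034, 0, 0, 0, 0, 0, 0, 0.03, 0, 0, 0, 0, 0, 0, 0, 0, 0, 0, 0, 0, 0, 0, 0.025, 0, 0, 0, 0, 0, 0, 0.025, 0, 0, 0, 0, 0, 0, 0.022, 0, 0, 0, 0, 0, 0, 0, 0]}}

```text
time_s: 25.82
tcp_pos: [0.5166, -0.4556, 0.0425]
ee_rot: [[0.998, -0.067, -0.011], [-0.067, -0.998, 0.008], [-0.012, -0.007, -1.0]]
wrist_force: [-1.9, 0.9, -0.8]
gripper_width: 0.006
gripper_force: 0.0
```

```bash
python3 - <<'E'
from h import *
st()
E
```

```text
rack tcp mm [  -7.8 -163.7] z 42.5 w 0.5 F [-1.9  0.9 -0.8] gf 0.0 t 25.8
```

>>> {"fn": "drive_tool", "kwargs": {"steps": [0, 0, 0, 0.007, 0, -0.008, 0, 0, 0, 0, 0, 0, 0, 0, 0, 0, 0, 0, 0, 0, 0, 0, 0, 0, 0, 0, 0, 0]}}

```text
time_s: 26.15
tcp_pos: [0.5288, -0.4593, 0.0601]
ee_rot: [[0.998, -0.065, 0.003], [-0.065, -0.998, -0.002], [0.003, 0.002, -1.0]]
wrist_force: [0.8, 0.7, -0.1]
gripper_width: -0.0
gripper_force: 0.0
```

```bash
python3 -c "from h import *;st();print(r.sense()['joints'])"
```

```text
rack tcp mm [   4.6 -166.6] z 60.1 w -0.0 F [ 0.8  0.7 -0.1] gf 0.0 t 26.1
[-2.77866612e+01  3.79652672e+01  1.86573857e-01  6.83603242e-03
 -5.20151146e+01  1.14039363e+02]
```

>>> {"fn": "drive_tool", "kwargs": {"steps": [0, 0, 0, -0.004, -0.01, 0.004, 0, 0, 0, 0, 0, -0.011, 0, 0, 0, 0, 0, 0, -0.011, 0, 0, 0, 0, 0, 0, -0.011, 0, 0, 0, 0, 0, 0, -0.011, 0, 0, 0, 0, 0, 0, -0.011, 0, 0, 0, 0, 0, 0, -0.01, 0, 0, 0, 0, 0, 0, 0, 0, 0, 0, 0, 0, 0, 0, 0, 0]}}

```text
time_s: 26.9
tcp_pos: [0.5294, -0.3828, 0.0543]
ee_rot: [[0.998, -0.064, 0.001], [-0.064, -0.998, 0.0], [0.001, -0.0, -1.0]]
wrist_force: [0.2, -0.8, -1.2]
gripper_width: 0.007
gripper_force: 0.0
```

```bash
python3 -c "from h import *;st()"
```

```text
rack tcp mm [  0.3 -90.2] z 54.3 w 0.7 F [ 0.2 -0.8 -1.2] gf 0.0 t 26.9
```

>>> {"fn": "drive_tool", "kwargs": {"steps": [0, 0, 0, 0, -0.004, 0, 0, 0, 0, 0, 0, -0.003, 0, 0, 0, 0, 0, 0, -0.002, 0, 0, 0, 0, 0, 0, 0, 0, 0, 0, 0, 0, 0, 0, 0, 0]}}

```text
time_s: 27.32
tcp_pos: [0.5295, -0.375, 0.0541]
ee_rot: [[0.998, -0.066, 0.001], [-0.066, -0.998, -0.0], [0.001, 0.0, -1.0]]
wrist_force: [-0.5, -0.2, 1.6]
gripper_width: 0.007
gripper_force: 0.5
```

```bash
python3 -c "
from h import *
st()
im=r.capture('wrist');cv2.imwrite('pics/w7.png',im)"
```

```text
rack tcp mm [ -0.1 -82.4] z 54.1 w 0.6 F [-0.5 -0.2  1.6] gf 0.5 t 27.3
```

View pics/w7.png

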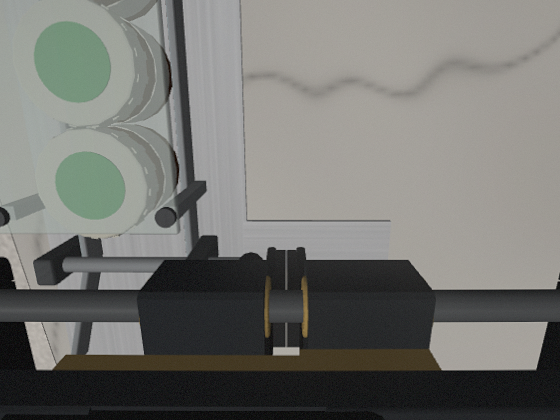

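The bar now crosses the lane to the left guide block at (60,265), with the knob at (250,260) just ahead of the fingers. I'll nudge until the stop is felt.

>>> {"fn": "drive_tool", "kwargs": {"steps": [0, 0, 0, 0, -0.002, 0, 0, 0, 0, 0, 0, -0.002, 0, 0, 0, 0, 0, 0, 0, 0, 0, 0, 0, 0, 0, 0, 0, 0]}}

```text
time_s: 27.7
tcp_pos: [0.5296, -0.371, 0.0541]
ee_rot: [[0.998, -0.066, 0.0], [-0.066, -0.998, -0.0], [0.0, 0.0, -1.0]]
wrist_force: [1.0, -2.6, 0.8]
gripper_width: 0.008
gripper_force: 1.2
```

```bash
python3 -c "from h import *;st()"
```

```text
rack tcp mm [ -0.2 -78.4] z 54.1 w 0.7 F [ 1.  -2.6  0.8] gf 1.2 t 27.7
```

>>> {"fn": "drive_tool", "kwargs": {"steps": [0, 0, 0, 0, -0.002, 0, 0, 0, 0, 0, 0, -0.002, 0, 0, 0, 0, 0, 0, 0, 0, 0, 0, 0, 0, 0, 0, 0, 0]}}

```text
time_s: 28.03
tcp_pos: [0.5298, -0.37, 0.0546]
ee_rot: [[0.998, -0.066, 0.001], [-0.066, -0.998, -0.004], [0.002, 0.004, -1.0]]
wrist_force: [-1.1, -13.7, -0.7]
gripper_width: 0.006
gripper_force: 9.8
```

```bash
python3 -c "from h import *;st()"
```

```text
rack tcp mm [ -0.1 -77.4] z 54.6 w 0.5 F [ -1.1 -13.7  -0.7] gf 9.8 t 28.0
```

The stop is felt (13.7 N), so the bar is home. Back off, rise, and go to reject r1 at rack (104,311.5) mm.

>>> {"fn": "drive_tool", "kwargs": {"steps": [0, 0, 0, 0, 0.012, 0, 0, 0, 0, 0, 0, 0, -0.03, 0, 0, 0, 0, 0, 0, -0.03, 0, 0, 0, 0, 0, 0, -0.03, 0.4, 0, 0, 0, 0.015, -0.033, 0, 0.8, 0, 0, 0, 0.015, -0.033, 0, 0.8, 0, 0, 0, 0.015, -0.033, 0, 0.8, 0, 0, 0, 0.015, -0.033, 0, 0.8, 0, 0, 0, 0.015, -0.033, 0, 0.8, 0, 0, 0, 0.015, -0.033, 0, 0.8]}}

```text
time_s: 28.87
tcp_pos: [0.6314, -0.1853, 0.1435]
ee_rot: [[0.998, -0.066, -0.002], [-0.066, -0.998, 0.001], [-0.003, -0.001, -1.0]]
wrist_force: [0.6, -0.2, -0.6]
gripper_width: 0.449
gripper_force: 0.0
```

>>> {"fn": "drive_tool", "kwargs": {"steps": [0, 0, 0, 0.012, -0.033, 0, 0.8, 0, 0, 0, 0, -0.033, 0, 0.8, 0, 0, 0, 0, -0.033, 0, 0.8, 0, 0, 0, 0, -0.033, 0, 0.8, 0, 0, 0, 0, -0.033, 0, 0.8, 0, 0, 0, 0, -0.033, 0, 0.8, 0, 0, 0, 0, 0, 0, 0.8, 0, 0, 0, 0, 0, 0, 0.8]}}

```text
time_s: 29.53
tcp_pos: [0.656, 0.0115, 0.1434]
ee_rot: [[0.998, -0.063, -0.002], [-0.063, -0.998, 0.0], [-0.002, -0.0, -1.0]]
wrist_force: [-0.4, -0.4, 0.6]
gripper_width: 0.797
gripper_force: 0.0
```

```bash
python3 -c "from h import *;st();look()"
```

```text
rack tcp mm [101.6 311.4] z 143.4 w 69.4 F [-0.4 -0.4  0.6] gf 0.0 t 29.5
top g 121 [-177.6  104. ]
top g 133 [-201.4  180.9]
top r 89 [114.7 506.5]
top r 99 [103.2 312.6]
top r 106 [ -5.  399.8]
scene g 52 [-177.8  102.9]
scene g 57 [-201.6  179.8]
scene r 104 [104.3 310.7]
scene r 106 [ -4.5 398.3]
scene r 165 [115.7 504.5]
```

>>> {"fn": "drive_tool", "kwargs": {"steps": [0, 0, 0, 0.002, 0, 0.025, 0.8, 0, 0, 0, 0, 0, 0.025, 0.8, 0, 0, 0, 0, 0, 0.025, 0.8, 0, 0, 0, 0, 0, 0.025, 0.8, 0, 0, 0, 0, 0, 0, 0.4, 0, 0, 0, 0, 0, 0, 0.4, 0, 0, 0, 0, 0, 0, 0.4, 0, 0, 0, 0, 0, 0, 0.4, 0, 0, 0, 0, 0, 0, 0.4, 0, 0, 0, 0, 0, -0.02, 0.4]}}

```text
time_s: 30.47
tcp_pos: [0.6564, 0.009, 0.0616]
ee_rot: [[0.998, -0.067, -0.006], [-0.067, -0.998, -0.0], [-0.006, 0.001, -1.0]]
wrist_force: [-1.0, -0.4, -1.8]
gripper_width: 0.545
gripper_force: 30.0
```

```bash
python3 -c "from h import *;st()"
```

```text
rack tcp mm [102.1 309. ] z 61.6 w 47.4 F [-1.  -0.4 -1.8] gf 30.0 t 30.5
```

>>> {"fn": "drive_tool", "kwargs": {"steps": [0, 0, 0, 0, 0, -0.03, 0.4, 0, 0, 0, 0, 0, -0.03, 0.4, 0, 0, 0, -0.0175, -0.033, 0, 0.4, 0, 0, 0, -0.0175, -0.033, 0, 0.4, 0, 0, 0, -0.0175, -0.033, 0, 0.4, 0, 0, 0, -0.0175, -0.033, 0, 0.4, 0, 0, 0, -0.0175, -0.033, 0, 0.4, 0, 0, 0, -0.0175, -0.033, 0, 0.4, 0, 0, 0, -0.0175, -0.03, 0, 0.4, 0, 0, 0, 0, 0, 0, 0.4]}}

```text
time_s: 31.3
tcp_pos: [0.5495, 0.2501, 0.1254]
ee_rot: [[0.998, -0.06, 0.002], [-0.06, -0.998, 0.003], [0.002, -0.003, -1.0]]
wrist_force: [-1.2, -1.4, -1.0]
gripper_width: 0.543
gripper_force: 30.0
```

>>> {"fn": "drive_tool", "kwargs": {"steps": [0, 0, 0, 0, 0, 0, 0.4, 0, 0, 0, 0, 0, 0, 0.4, 0, 0, 0, 0, 0, 0, 0.4]}}

```text
time_s: 31.55
tcp_pos: [0.5518, 0.2441, 0.1244]
ee_rot: [[0.998, -0.067, 0.0], [-0.067, -0.998, 0.0], [0.0, -0.0, -1.0]]
wrist_force: [0.2, -0.3, -1.4]
gripper_width: 0.542
gripper_force: 30.0
```

```bash
python3 -c "
from h import *
st()
im=r.capture('wrist');cv2.imwrite('pics/w8.png',im)"
```

```text
rack tcp mm [-17.3 536.9] z 124.4 w 47.1 F [ 0.2 -0.3 -1.4] gf 30.0 t 31.6
```

View pics/w8.png

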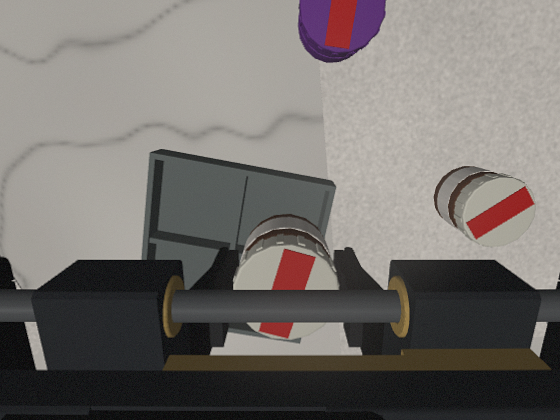

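The jar is held upright over the tray. The tray's far rim corners show at (151,150) and (335,184). I'll check the tray pose against them.

```bash
python3 - <<'E'
from h import *
p=r.camera_params("wrist")
th=np.radians(-14.41);R=np.array([[np.cos(th),-np.sin(th)],[np.sin(th),np.cos(th)]]);t=np.array([.5249,.2848])
for px in((151,150),(335,184)):
    w=plane(p,px,.024)[0,:2];print(w,((w-t)@R*1e3).round(1))
print(((r.sense()["tcp_pos"][:2]-t)@R*1e3).round(1))
E
```

```text
[0.60807756 0.33325943] [68.5 67.6]
[0.57563852 0.20785532] [ 68.3 -61.9]
[ 36.3 -32.9]
```

>>> {"fn": "drive_tool", "kwargs": {"steps": [0, 0, 0, -0.002, -0.003, 0.02, 0.4, 0, 0, 0, 0, 0, 0.025, 0.4, 0, 0, 0, 0, 0, 0.018, 0.4, 0, 0, 0, 0, 0, 0.013, 0.4, 0, 0, 0, 0, 0, 0, 0.4, 0, 0, 0, 0, 0, 0, 0.4, 0, 0, 0, 0, 0, 0, 0.75, 0, 0, 0, 0, 0, 0, 0.75, 0, 0, 0, 0, 0, 0, 0.75, 0, 0, 0, 0, 0, 0, 0.75]}}

```text
time_s: 32.43
tcp_pos: [0.55, 0.248, 0.0484]
ee_rot: [[0.998, -0.066, 0.001], [-0.066, -0.998, 0.0], [0.001, -0.001, -1.0]]
wrist_force: [0.1, 0.0, 0.2]
gripper_width: 0.723
gripper_force: 0.0
```

```bash
python3 -c "from h import *;st()"
```

```text
rack tcp mm [-19.3 540.7] z 48.4 w 62.9 F [0.1 0.  0.2] gf 0.0 t 32.4
```

Up, then over to reject r2 at rack (-4.7,399) mm.

>>> {"fn": "drive_tool", "kwargs": {"steps": [0, 0, 0, 0, 0, -0.025, 0.75, 0, 0, 0, 0, 0, -0.025, 0.8, 0, 0, 0, 0, 0, -0.025, 0.8, 0, 0, 0, 0.003, 0.03, 0, 0.8, 0, 0, 0, 0.004, 0.03, 0, 0.8, 0, 0, 0, 0.004, 0.03, 0, 0.8, 0, 0, 0, 0.004, 0.03, 0, 0.8, 0, 0, 0, 0, 0.022, 0, 0.8, 0, 0, 0, 0, 0, 0, 0.8, 0, 0, 0, 0, 0, 0, 0.8]}}

```text
time_s: 33.27
tcp_pos: [0.5553, 0.1044, 0.1234]
ee_rot: [[0.998, -0.068, 0.001], [-0.068, -0.998, 0.0], [0.001, -0.0, -1.0]]
wrist_force: [0.3, 0.4, 0.4]
gripper_width: 0.798
gripper_force: 0.0
```

>>> {"fn": "drive_tool", "kwargs": {"steps": [0, 0, 0, 0, 0, 0, 0.8]}}

```text
time_s: 33.35
tcp_pos: [0.5556, 0.1058, 0.1233]
ee_rot: [[0.998, -0.066, 0.001], [-0.066, -0.998, 0.0], [0.001, -0.001, -1.0]]
wrist_force: [0.3, -0.2, -0.2]
gripper_width: 0.801
gripper_force: 0.0
```

```bash
python3 -c "from h import *;st();look()"
```

```text
rack tcp mm [ -4.6 399.1] z 123.3 w 69.7 F [ 0.3 -0.2 -0.2] gf 0.0 t 33.4
top g 120 [-177.7  103.9]
top g 133 [-201.4  180.9]
top r 34 [ -1.4 395.4]
top r 77 [-28.1 544.3]
scene g 52 [-177.8  102.9]
scene r 107 [ -4.4 398.3]
scene r 146 [-24.7 537.4]
scene r 164 [115.6 504.5]
```

>>> {"fn": "drive_tool", "kwargs": {"steps": [0, 0, 0, 0, 0, 0.026, 0.8, 0, 0, 0, 0, 0, 0.027, 0.8, 0, 0, 0, 0, 0, 0.027, 0.8, 0, 0, 0, 0, 0, 0, 0.8, 0, 0, 0, 0, 0, 0, 0.4, 0, 0, 0, 0, 0, 0, 0.4, 0, 0, 0, 0, 0, 0, 0.4, 0, 0, 0, 0, 0, 0, 0.4, 0, 0, 0, 0, 0, 0, 0.4, 0, 0, 0, 0, 0, -0.02, 0.4]}}

```text
time_s: 34.28
tcp_pos: [0.553, 0.1046, 0.0608]
ee_rot: [[0.998, -0.067, -0.006], [-0.067, -0.998, -0.002], [-0.006, 0.002, -1.0]]
wrist_force: [-0.7, 0.1, -1.6]
gripper_width: 0.545
gripper_force: 30.0
```

```bash
python3 - <<'E'
from h import *
st()
th=np.radians(-14.41);R=np.array([[np.cos(th),-np.sin(th)],[np.sin(th),np.cos(th)]]);t=np.array([.5249,.2848])
print(rk(t+R@[-.0305,-.0305]),rk(t+R@[-.0305,.0335]))
E
```

```text
rack tcp mm [ -7.1 397.7] z 60.8 w 47.4 F [-0.7  0.1 -1.6] gf 30.0 t 34.3
[-0.08230872  0.55152859] [-0.07036021  0.61440333]
```

>>> {"fn": "drive_tool", "kwargs": {"steps": [0, 0, 0, 0, 0, -0.03, 0.4, 0, 0, 0, 0, 0, -0.03, 0.4, 0, 0, 0, -0.0155, -0.03, 0, 0.4, 0, 0, 0, -0.0155, -0.031, 0, 0.4, 0, 0, 0, -0.0155, -0.031, 0, 0.4, 0, 0, 0, -0.0155, -0.031, 0, 0.4, 0, 0, 0, -0.0155, -0.03, 0, 0.4, 0, 0, 0, 0, 0, 0, 0.4, 0, 0, 0, 0, 0, 0, 0.4, 0, 0, 0, 0, 0, 0, 0.4]}}

```text
time_s: 35.12
tcp_pos: [0.4877, 0.2631, 0.1232]
ee_rot: [[0.998, -0.065, -0.0], [-0.065, -0.998, 0.0], [-0.0, -0.0, -1.0]]
wrist_force: [-0.3, 0.0, -1.9]
gripper_width: 0.545
gripper_force: 30.0
```

```bash
python3 -c "from h import *;st()"
```

```text
rack tcp mm [-82.4 551.8] z 123.2 w 47.4 F [-0.3  0.  -1.9] gf 30.0 t 35.1
```

>>> {"fn": "drive_tool", "kwargs": {"steps": [0, 0, 0, 0, 0, 0.02, 0.4, 0, 0, 0, 0, 0, 0.025, 0.4, 0, 0, 0, 0, 0, 0.018, 0.4, 0, 0, 0, 0, 0, 0.012, 0.4, 0, 0, 0, 0, 0, 0, 0.4, 0, 0, 0, 0, 0, 0, 0.4, 0, 0, 0, 0, 0, 0, 0.75, 0, 0, 0, 0, 0, 0, 0.75, 0, 0, 0, 0, 0, 0, 0.75, 0, 0, 0, 0, 0, 0, 0.75]}}

```text
time_s: 35.95
tcp_pos: [0.4883, 0.2632, 0.0485]
ee_rot: [[0.998, -0.066, 0.001], [-0.066, -0.998, 0.001], [0.001, -0.001, -1.0]]
wrist_force: [-0.1, 1.1, -0.3]
gripper_width: 0.72
gripper_force: 0.0
```

```bash
python3 -c "from h import *;st()"
```

```text
rack tcp mm [-81.8 551.9] z 48.5 w 62.6 F [-0.1  1.1 -0.3] gf 0.0 t 36.0
```

>>> {"fn": "drive_tool", "kwargs": {"steps": [0, 0, 0, 0, 0, -0.025, 0.75, 0, 0, 0, 0, 0, -0.025, 0.75, 0, 0, 0, 0, 0, -0.03, 0.75, 0, 0, 0, 0, 0, -0.03, 0.75, 0, 0, 0, -0.02, -0.03, -0.03, 0.75, 0, 0, 0, -0.03, -0.03, -0.03, 0.75, 0, 0, 0, -0.03, -0.03, 0, 0.75, 0, 0, 0, -0.03, -0.03, 0, 0.75, 0, 0, 0, 0, -0.03, 0, 0.75, 0, 0, 0, 0, 0, 0, 0.75]}}

```text
time_s: 36.78
tcp_pos: [0.3958, 0.414, 0.2094]
ee_rot: [[0.998, -0.06, 0.002], [-0.06, -0.998, 0.003], [0.002, -0.003, -1.0]]
wrist_force: [0.5, 0.6, 0.1]
gripper_width: 0.75
gripper_force: 0.0
```

```bash
python3 - <<'E'
from h import *
st();look()
a=r.capture("top");b=r.capture("scene")
th=np.radians(-14.41);R=np.array([[np.cos(th),-np.sin(th)],[np.sin(th),np.cos(th)]]);t=np.array([.5249,.2848])
for n,im in(("top",a),("scene",b)):
    p=r.camera_params(n)
    for c,_ in blobs(im,"r"):print(n,((plane(p,c,.054)[0,:2]-t)@R*1e3).round(1))
A=cv2.resize(a[100:300,90:470],(800,421),interpolation=2);B=cv2.resize(b[110:370,120:480],(800,578),interpolation=2)
cv2.imwrite("pics/fa.png",A);cv2.imwrite("pics/fb.png",B)
E
```

```text
rack tcp mm [-183.7  696.5] z 209.4 w 65.2 F [0.5 0.6 0.1] gf 0.0 t 36.8
top g 120 [-177.7  103.9]
top g 133 [-201.4  180.9]
top r 89 [114.7 506.4]
top r 114 [-21.8 542.4]
top r 123 [-83.1 553.1]
scene g 52 [-177.8  102.9]
scene g 57 [-201.6  179.8]
scene r 129 [-86.1 548.6]
scene r 146 [-24.7 537.4]
scene r 165 [115.7 504.5]
top [170.6 -39.4]
top [ 30.2 -29.6]
top [-31.9 -30.4]
scene [-31.  -31.7]
scene [ 31.4 -31.4]
scene [174.2 -37.5]
```

View pics/fb.png

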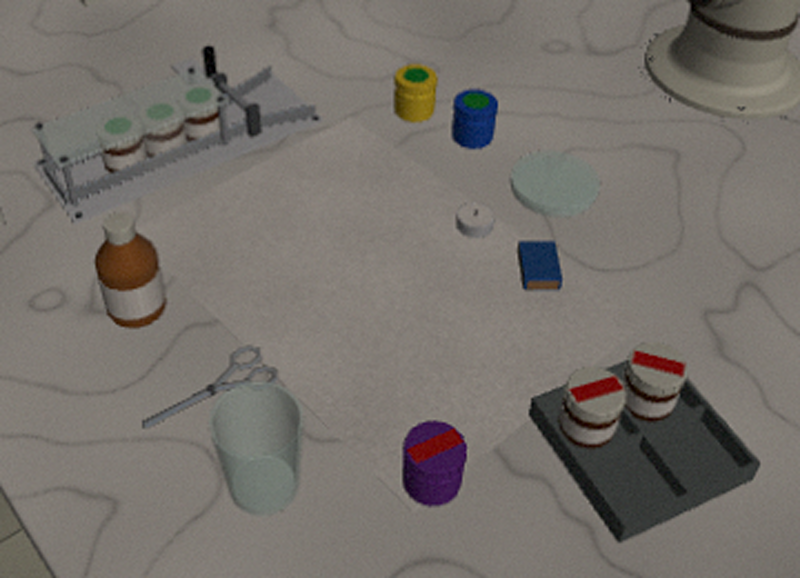

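The scene shows three green-sticker jars upright in file under the cover, at (120,145), (160,128) and (200,110). Both rejects stand upright in separate compartments at (595,405) and (655,380), and the bystanders are in place. I'll check the bar travel numerically before handing in.

```bash
python3 - <<'E'
from h import *
b=r.capture("scene");a=r.capture("top")
for n,im in(("scene",b),("top",a)):
    p=r.camera_params(n)
    f=lambda y,z:proj(p,np.r_[RT+RR@[0,y],z])[0]
    c=f(-.06,.047);g=cv2.cvtColor(im,cv2.COLOR_BGR2GRAY)
    x,y=c.astype(int);m=np.zeros_like(g);m[y-16:y+17,x-14:x+15]=g[y-16:y+17,x-14:x+15]<35
    N,l,s,ce=cv2.connectedComponentsWithStats(m);i=1+s[1:,4].argmax()
    print(n,"blob",ce[i],s[i],"pred home",c,"pred 10mm",f(-.07,.047))
E
```

```text
scene blob [213.90384615 136.78846154] [212 131   5  13  52] pred home [214.19871587 137.58986122] pred 10mm [212.35240537 135.84840388]
top blob [427.3   231.125] [423 228  10   7  40] pred home [427.58538877 230.96908658] pred 10mm [432.12068781 231.11686373]
```

The knob is within about 1 mm of home in both views. Hand in.

```bash
python3 -c "
from station import r
print(r.finish_job())"
```

```text
the job is handed in; nothing more can be done
None
```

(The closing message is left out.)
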